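# Tip up a thin fossil slab and turn it over onto the work block

### The arm

A 6-joint arm with a two-finger parallel gripper is mounted at the origin on a cart in front of the work surface, level with it; the furniture and walls round the work are solid. World frame = base frame: x ahead of the robot, y to its left, z up, the work surface at z = 0. Lengths are in mm, angles in rad, forces in N, time in s.
With the tool pointing down it reaches from about 275 to 750 mm from the base axis. Payload 10.2 kg.
Tool frame: the origin (TCP) lies midway between the tips of the shut fingers; the grasp point (between the pads) lies 19 mm behind it; y points along the fingers, z is the direction in which the jaws open and shut, and the axes are right-handed (so a half turn about y gives the same grasp; the last joint's range is limited). The gripper opens to 85 mm and grips with 20 to 120 N. Pads are 22 mm wide; open, the fingers measure 114 mm over their backs; the gripper's body (76 mm by 85 mm) begins 54 mm behind the grasp point. The pads swing forward as they close: fully open they stand 13 mm farther back than shut.
Start: joints at [0.98, 0.313, 1.498, -0, 1.331, -0.223], TCP at [188.784, 489.89, 231.294] pointing down, gripper open.
Joint ranges: [-2.94, 2.94], [-0.97, 2.17], [0.19, 2.56], [-1.23, 4.37], [0.02, 3.11], [-2.88, 2.88]. Speed limits (rad/s): [2.39, 2.39, 3.01, 3.14, 3.14, 3.14].

### API

Orientations are given as a unit quaternion [w, x, y, z].
In Python, from rig import ctrl gives the robot as it stands.
- The arm moves only by the shell command python3 -m inch 'ROWS' [OPENING] [FORCE]. ROWS is JSON, one flat list of numbers, 6 for each row, row after row: the shift along the tool's x, y, z in cm, then the turn, a rotation vector about the tool's x, y, z in rad. A call has 1 to 8 rows; each row is the pose to reach, as a shift and turn from the pose commanded when the call began, along the tool's axes at that moment; what a row does not reach only later rows make up. A row lasts 1/12 s, in which the tool goes at most 41.7 mm and 7.16 degrees, less where a joint would pass 70% of its speed; a pose out of reach is approached as far as the arm can. A call with a gripper value outside its range is refused whole. OPENING is the gripper command: -1 is fully open, 1 is shut, values between are in proportion, set as the call begins (- or left out, the last holds). The fingers move at their own pace and stop on an object; FORCE is the grip in N (left out, the last holds). Time passes only in rows, so rows that repeat a pose let the fingers close. It gives the time, the measured TCP pose, the force and the opening at its end, in the units of the state.
- ctrl.sense(): the state, without advancing time (a new reading comes with each control period).
- ctrl.capture(name): name is "scene" or "top" or "wrist"; returns the picture (480x640x3 uint8, red, green, blue); there is no depth.
- ctrl.get_calibration(name): a dict with "fx", "fy", "cx", "cy" (pixels), "k1" (the pictures are not rectified: a ray, as slopes to the right and down, at radius r is drawn at 1 + k1 r^2 times it, then the intrinsics apply), "world_to_cam" (4x4, takes a point from world to camera coordinates). Camera axes: x right, y down, z forward; pixel columns grow to the right and rows downward; lengths in mm; the calibration is good to about 2 mm. A picture is of the moment at which its call begins: read the wrist's pose just before it. get_calibration takes no time and is no camera call; for the wrist camera it gives the pose at the moment of the call.
- ctrl.finish_job(): hands the job in, once; it reports no verdict.
Trained networks look in the newest picture that a camera, given by its name, has taken for a name from the list of things; names that differ only in an ending like _2 or _b are one class to them, and where a whole thing is asked for, a point or a joint stands for the part that bears it (a point fixed in the world has none). Each returns a list of dicts, best first, with "score" (0 to 1); they miss things now and then, are a little off and sometimes report something else, mostly with a low value. They report only what shows in the picture. A call takes as long as a camera call.
- ctrl.search_frame(thing, camera): "uv" ([column, row] in pixels, amid what is visible of it).
The state is a dict: "time_s": time; "joints": joint angles; "dq": joint speeds; "tau": joint torques, N m; "eef_pos": TCP position; "ee_rot": TCP orientation; "force": force on the tool from outside, world axes, zero at the start; "wrist_torque": the same for the moment, N m; "grip_width": opening from 0.0 (shut) to 1.0 (fully open).
Only numpy, scipy, OpenCV 4.12 (cv2) and the standard library are available. Lean on these libraries where they do the work, as an engineer would, in place of code of your own. Each camera call takes 0.05 s, during which the arm holds its last target.

### The job

The thin stone slab lies sunk in the wooden tip-up rest, fossil side up, with no edge to get hold of: press down its end over the well until the cradle under it has tipped fully to its stop, and let go. Take the slab by its raised end, turn it over and lean it back in the tipped-up cradle with the fossil underneath, and let go; then take it again by its two long sides and lay it gently, flat and fossil down, on the raised work block, centred and lined up along it. Leave the bottle, the tape roll and the chisel alone.

Things in the scene. Friction and masses are not known exactly. Their poses are not given: they have to be found in the camera images.
- rest: Fixed open-topped wooden frame, 186 x 104 x 63 mm. Origin on the bench straight under the cradle's pivot, z up, slab lengthwise along x. Outline x -113 to 73, y -52 to 52 mm. Side rails 76 mm apart inside, 14 mm thick, tops at z 63 mm; end walls' inner faces at x -107 and 67 mm; floor 4 mm. The well is under the slab's +x end. Pivot axis along y at x 0, z 50 mm.
- cradle (a joint): Hinged aluminium tongue under the slab, turning about the rest's y axis: 0 = level, 0.96 rad (55 deg) = tipped to its stop; growing values lower the +x end into the well and raise the -x end. Stiff (0.14 N m friction), stays where left; pressing the slab at rest x 37 mm takes about 5 N.
- slab: Loose stone slab 150 x 64 x 8 mm (x, y, z), 0.14 to 0.24 kg; dark coiled fossil 45 mm across, about 1 mm proud, on its +z face, back plain. Origin at the centre of its back face. At the start level, axes along the rest's, centre at rest x -25 mm, back at z 56 mm, about flush with the frame. Tipped, 40 mm of its raised (-x) end stands free of the tongue; its upper half's sides clear the rails.
- block: Fixed raised work block: 170 x 44 mm (x, y), rubber top at z 30 mm, on a 190 x 80 x 4 mm steel foot. Origin on the bench under its centre, long side along x. The slab overhangs it by 10 mm on each long side, so fingers can pass beside it. A fixed magnifier lamp head hangs 0.33 m and more above the bench between rest and block, near x 0.68, y 0.02 m: swing across with the arm drawn in.
- dropper_bottle: Bystander: upright amber dropper bottle 37 x 37 x 109 mm, origin at the centre of its underside.
- masking_tape: Bystander: roll of masking tape lying flat, 110 mm across, 24 mm high, origin at the centre of its underside.
- cold_chisel: Bystander: dark cold chisel 17 x 148 x 16 mm lying on the bench, origin at the centre of its underside.
- lip (a point): Point on the cradle's upper face at the foot of its lip, moving with it; x, y, z axes as the rest's when level (then at rest x 51, y 0, z 56 mm). The tongue reaches from here 109 mm towards -x and is 36 mm wide, 4 mm thick; the lip (4 mm thick) stands 10 mm above that face and carries the slab's low end when tipped.

How it is judged:
By the outcome, as a careful person would: the job done as asked, in the order asked, and still so for the second after the job is handed in, with the robot touching nothing.
It also fails if it takes over 72 s, if anything falls off the work surface, if the arm or the gripper's body presses on something with over 40 N, if the wrist force passes 120 N, or if a joint passes its speed limit or range.

## Working session

There is one attempt and no reset: what is moved stays moved. The work goes in short steps, Python scripts to look and compute and a shell command to move; the robot and the scene stay as the last step left them, time stands still between calls to the robot, and variables do not carry over. Pictures are saved under pics/ and viewed, and the job is handed in when it is done.

```bash
ls; mkdir -p pics; cat > h.py <<'E'
import numpy as np, cv2, json
from rig import ctrl
from scipy.spatial.transform import Rotation as R
def rot(q): return R.from_quat([q[1],q[2],q[3],q[0]])
def snap(cam,name):
    im=ctrl.capture(cam); cv2.imwrite(f'pics/{name}.png',im[:,:,::-1]); return im
def ray(cal,uv):
    x=(uv[0]-cal['cx'])/cal['fx'];y=(uv[1]-cal['cy'])/cal['fy']
    rd=np.hypot(x,y);r=rd
    for _ in range(30): r=rd/(1+cal['k1']*r*r)
    s=r/rd if rd>0 else 1
    T=np.array(cal['world_to_cam']);Rm=T[:3,:3];o=-Rm.T@T[:3,3]
    return o,Rm.T@np.array([x*s,y*s,1])
def onz(cal,uv,z):
    o,d=ray(cal,uv);return o+d*(z-o[2])/d[2]
def proj(cal,P):
    T=np.array(cal['world_to_cam']);p=T[:3,:3]@np.array(P,float)+T[:3,3]
    x,y=p[0]/p[2],p[1]/p[2];f=1+cal['k1']*(x*x+y*y)
    return np.array([cal['fx']*x*f+cal['cx'],cal['fy']*y*f+cal['cy']])
def state():
    s=ctrl.sense();print({k:np.round(v,3).tolist() for k,v in s.items() if k in('time_s','joints','eef_pos','ee_rot','force','grip_width')});return s
def delta(pos,Rm):
    """shift cm & rotvec from current measured pose to target"""
    s=ctrl.sense();R0=rot(s['ee_rot'])
    d=R0.inv().apply(np.array(pos)-s['eef_pos'])/10
    rv=(R0.inv()*R.from_matrix(Rm)).as_rotvec()
    print('d cm',d.round(2),'rv',rv.round(3));return d,rv
E
python3 - <<'E'
from h import *
s=state();print(rot(s['ee_rot']).as_matrix().round(2))
for c in('scene','top'):
    snap(c,c+'0')
    cal=ctrl.get_calibration(c);o,d=ray(cal,(320,240));print(c,o.round(),d.round(2),cal['fx'])
    for t in('rest','cradle','slab','block','dropper_bottle','masking_tape','cold_chisel'):
        print(t,[(np.round(r['uv']).tolist(),round(r['score'],2)) for r in ctrl.search_frame(t,c)[:2]])
E
```

```text
pics
{'time_s': 0.0, 'joints': [0.98, 0.313, 1.498, 0.0, 1.331, -0.223], 'eef_pos': [188.636, 489.656, 230.716], 'ee_rot': [-0.695, 0.696, -0.13, 0.129], 'force': [-0.258, 0.339, 0.738], 'grip_width': 1.002}
[[ 0.93 -0.    0.36]
 [-0.36 -0.    0.93]
 [-0.   -1.   -0.  ]]
scene [ -22. -509.  769.] [ 0.54  0.52 -0.66] 493.75559634614797
rest [([267.0, 222.0], 0.74)]
cradle []
slab [([262.0, 201.0], 0.67), ([324.0, 247.0], 0.31)]
block [([410.0, 328.0], 0.97), ([267.0, 222.0], 0.7)]
dropper_bottle [([324.0, 245.0], 0.84)]
masking_tape [([295.0, 277.0], 0.64)]
cold_chisel [([362.0, 286.0], 0.69)]
top [ 480.    9. 1231.] [ 0.08 -0.01 -1.  ] 499.5579943469384
rest [([238.0, 246.0], 0.96)]
cradle []
slab [([222.0, 249.0], 0.82)]
block []
dropper_bottle [([303.0, 244.0], 0.75), ([308.0, 280.0], 0.22)]
masking_tape [([305.0, 277.0], 0.82)]
cold_chisel [([346.0, 248.0], 0.71)]
```

View pics/scene0.png

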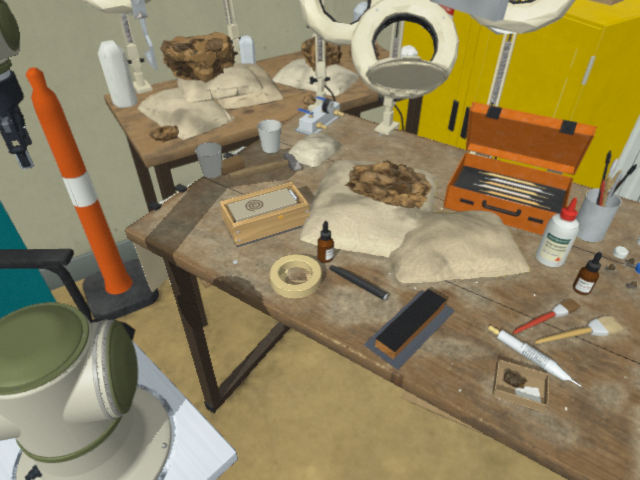

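View pics/top0.png

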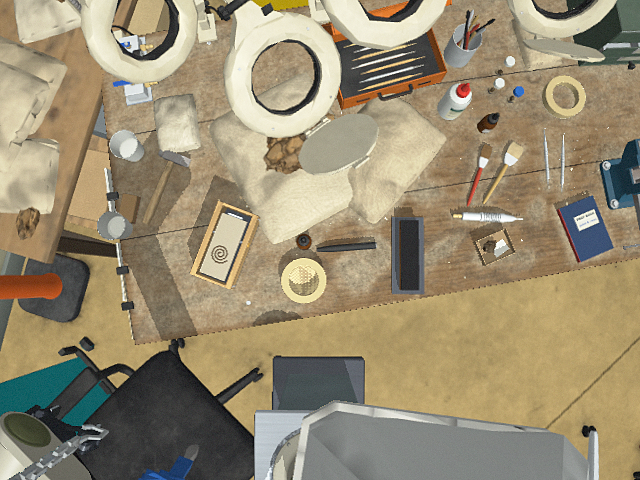

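```bash
python3 - <<'E'
import cv2
a=cv2.imread('pics/top0.png')[190:300,180:290];b=cv2.imread('pics/scene0.png')[165:255,205:325]
cv2.imwrite('pics/z1.png',cv2.resize(a,None,fx=7,fy=5.4*1.0,interpolation=2) if 0 else cv2.resize(a,(594,594),interpolation=2))
cv2.imwrite('pics/z2.png',cv2.resize(b,(792,594),interpolation=2))
c=cv2.imread('pics/top0.png')[200:310,355:465]
cv2.imwrite('pics/z3.png',cv2.resize(c,(594,594),interpolation=2))
E
```

```text
(no output)
```

View pics/z1.png

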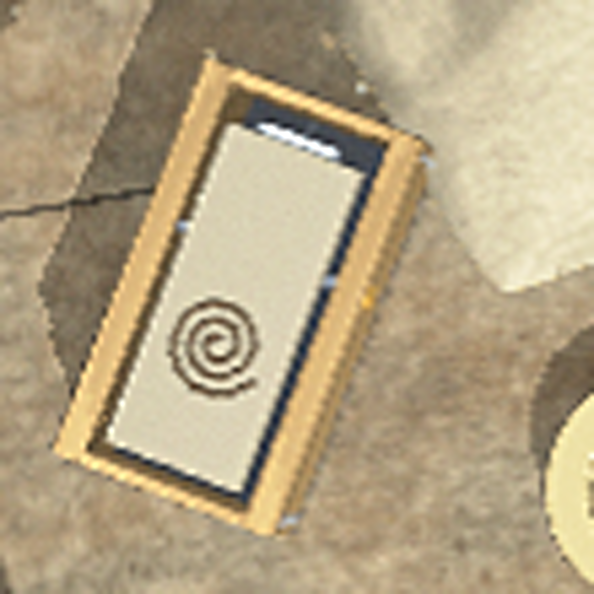

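View pics/z2.png

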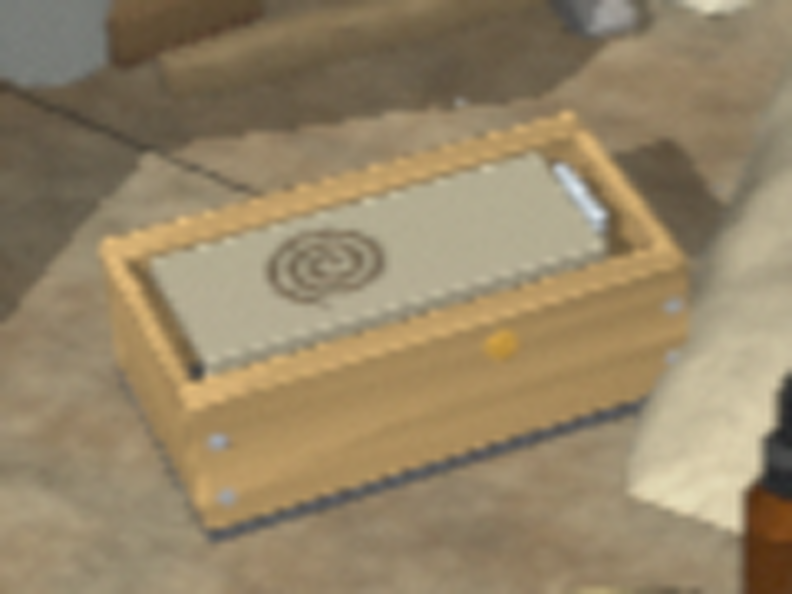

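View pics/z3.png

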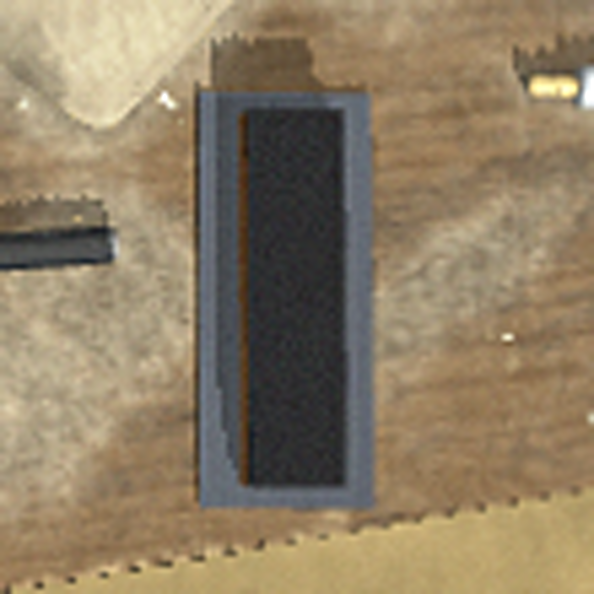

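```bash
cat > fit.py <<'E'
from h import *
from scipy.optimize import least_squares
ct=ctrl.get_calibration('top');cs=ctrl.get_calibration('scene')
def z1(p):return np.array([180+p[0]/5.4-.5+.09,190+p[1]/5.4-.4])
def z2(p):return np.array([205+p[0]/6.6-.4,165+p[1]/6.6-.4])
def z3(p):return np.array([355+p[0]/5.4-.4,200+p[1]/5.4-.4])
sl=[(-100,32,64),(50,32,64),(50,-32,64),(-100,-32,64)]
re=[(-113,52,63),(73,52,63),(73,-52,63),(-113,-52,63)]
A=[(ct,z1(u),p) for u,p in zip([(108,442),(230,122),(365,172),(242,490)],sl)]+\
  [(ct,z1(u),p) for u,p in zip([(60,452),(210,55),(425,150),(270,530)],re)]
B=[(cs,z2(u),p) for u,p in zip([(150,260),(540,153),(605,235),(200,368)],sl)]+\
  [(cs,z2(u),p) for u,p in zip([(102,243),(570,115),(690,260),(190,408)],re)]
def tr(v,P):
    c,s=np.cos(v[2]),np.sin(v[2]);return (v[0]+c*P[0]-s*P[1],v[1]+s*P[0]+c*P[1],P[2])
def fit(L,v0):
    f=lambda v:np.concatenate([proj(c,tr(v,p))-u for c,u,p in L])
    r=least_squares(f,v0,loss='soft_l1');return r.x,f(r.x).reshape(-1,2)
if __name__=='__main__':
    for L in(A,B,A+B):
        x,r=fit(L,[600,200,-.4]);print(x.round(3),r.round(1).tolist())
    bt=[(-85,22,30),(85,22,30),(85,-22,30),(-85,-22,30)];bf=[(-95,40,4),(95,40,4),(95,-40,4),(-95,-40,4)]
    C=[(ct,z3(u),p) for u,p in zip([(245,485),(247,110),(343,110),(343,485)],bt)]+[(ct,z3(u),p) for u,p in zip([(199,507),(197,91),(371,92),(373,507)],bf)]
    x,r=fit(C,[500,-150,0]);print('block',x.round(3),r.round(1).tolist())
    for t,u in dict(bottle=(303,241),tape=(303,281),ch0=(320,250),ch1=(375,245)).items(): print(t,onz(ct,u,{'bottle':105,'tape':24}.get(t,16)).round())
E
python3 fit.py
```

```text
[ 5.75544e+02  2.18529e+02 -3.53000e-01] [[-0.4, -0.3], [0.2, -0.3], [0.2, -0.1], [-0.1, 0.6], [-1.2, 0.0], [-0.3, 0.2], [0.6, -2.1], [0.7, 1.5]]
[ 5.74296e+02  2.21396e+02 -3.52000e-01] [[-0.4, 0.1], [-0.4, -0.2], [0.4, 1.6], [1.0, -0.7], [-1.0, -0.2], [0.4, -0.8], [0.0, 0.2], [-0.1, 0.3]]
[ 5.74659e+02  2.19633e+02 -3.55000e-01] [[-0.9, 0.1], [-0.3, 0.0], [-0.2, 0.3], [-0.6, 1.0], [-1.7, 0.3], [-0.7, 0.5], [0.1, -1.6], [0.1, 1.8], [0.2, 0.3], [0.3, 0.0], [1.1, 1.9], [1.5, -0.5], [-0.4, -0.0], [1.1, -0.5], [0.7, 0.5], [0.4, 0.5]]
block [ 538.609 -216.207    0.   ] [[0.3, 0.3], [-0.2, -0.7], [0.1, -0.5], [0.3, 0.4], [-0.3, -0.0], [0.1, -0.0], [-0.1, 0.2], [-0.1, 0.2]]
bottle [563.  39. 105.]
tape [472.  40.  24.]
ch0 [548.  -1.  16.]
ch1 [ 562. -135.   16.]
```

```bash
cat >> h.py <<'E'
def log():
    s=ctrl.sense();open('log.jsonl','a').write(json.dumps([list(map(float,s['joints'])),list(map(float,s['eef_pos'])),list(map(float,s['ee_rot']))])+'\n')
E
L='from h import *;log()'
python3 -c "$L"
python3 - <<'E'
from h import *
ct=ctrl.get_calibration('top')
for u in [(340,145),(300,145),(380,145),(340,172),(283,75),(283,135)]: print(u,onz(ct,u,340).round(),onz(ct,u,420).round())
E
python3 -m inch '[4,0,-1,0,0,0, 8,0,-2,0,0,0, 12,0,-3,0,0,0, 16,0,-4,0,0,0, 20,0,-5,0,0,0, 24,0,-6,0,0,0, 24,0,-6,0,0,0]' 1 20; python3 -c "$L;state()"
```

```text
(340, 145) [722. -33. 340.] [700. -29. 420.]
(300, 145) [721.  40. 340.] [699.  37. 420.]
(380, 145) [ 723. -106.  340.] [701. -95. 420.]
(340, 172) [672. -33. 340.] [655. -29. 420.]
(283, 75) [854.  73. 340.] [821.  67. 420.]
(283, 135) [740.  71. 340.] [716.  66. 420.]
time_s: 1.38
eef_pos: [396.0, 343.8, 231.0]
ee_rot: [-0.695, 0.695, -0.131, 0.132]
force: [-1.3, 0.7, 0.5]
grip_width: 0.003
{'time_s': 1.383, 'joints': [0.492, 0.312, 1.5, -0.002, 1.329, -0.704], 'eef_pos': [395.996, 343.788, 231.045], 'ee_rot': [-0.695, 0.695, -0.131, 0.132], 'force': [-1.272, 0.678, 0.47], 'grip_width': 0.003}
```

```bash
cat >> h.py <<'E'
RX,RY,RA=575.2,219.5,-.354
er=np.array([np.cos(RA),np.sin(RA),0]);en=np.array([-np.sin(RA),np.cos(RA),0]);ez=np.array([0,0,1.])
def rest(x,y,z): return np.array([RX,RY,0])+x*er+y*en+z*ez
Rdown=np.array([er,-ez,en]).T
E
python3 -c "
from h import *
delta(rest(37,0,100),Rdown)"
```

```text
d cm [24.9  13.15 -4.95] rv [ 0.001 -0.02   0.002]
```

```bash
L='from h import *;log()'
python3 -m inch '[4,0.5,-1,0,-0.02,0, 8,1,-2,0,-0.02,0, 12,2,-3,0,-0.02,0, 16,4,-4,0,-0.02,0, 20,7,-4.95,0,-0.02,0, 24,10.5,-4.95,0,-0.02,0, 24.9,13.1,-4.95,0,-0.02,0, 24.9,13.1,-4.95,0,-0.02,0]' 1 20; python3 - <<'E'
from h import *
log();s=state();delta(rest(37,0,64),Rdown);snap('scene','s1');snap('wrist','w1')
E
```

```text
time_s: 2.05
eef_pos: [606.0, 209.3, 94.1]
ee_rot: [-0.695, 0.697, -0.126, 0.121]
force: [0.1, -0.3, -0.6]
grip_width: 0.002
{'time_s': 2.05, 'joints': [0.15, 0.694, 1.273, -0.0, 1.182, -1.07], 'eef_pos': [605.966, 209.258, 94.076], 'ee_rot': [-0.695, 0.697, -0.126, 0.121], 'force': [0.096, -0.288, -0.611], 'grip_width': 0.002}
d cm [ 0.48  3.01 -0.1 ] rv [ 0.004  0.003 -0.006]
```

View pics/s1.png

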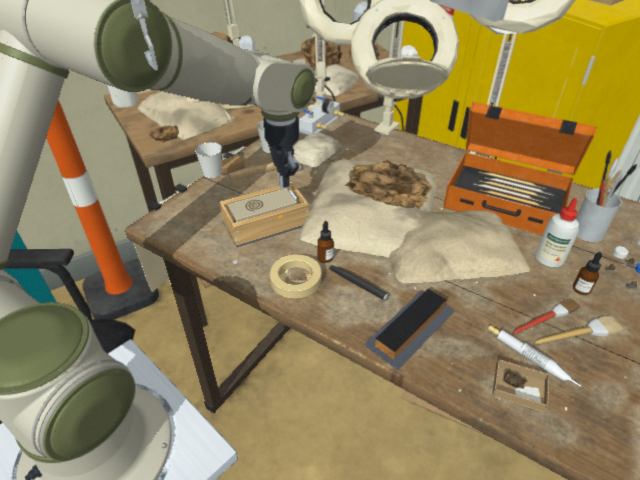

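View pics/w1.png

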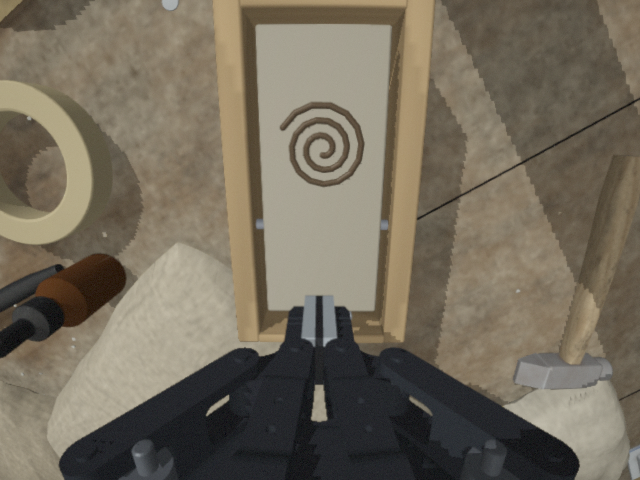

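```bash
cat > wf.py <<'E'
from h import *
from fit import fit,sl,re
cw=ctrl.get_calibration('wrist')
us=[(257,24),(391,24),(376,311),(267,311)]
sl2=[(-100,-32,64),(-100,32,64),(50,32,64),(50,-32,64)]
L=[(cw,np.array(u),p) for u,p in zip(us,sl2)]
x,r=fit(L,[575,219,-.354]);print(x.round(3),r.round(1).tolist())
E
python3 wf.py
```

```text
[ 5.76170e+02  2.24428e+02 -3.54000e-01] [[-1.1, 0.4], [0.9, 1.1], [-1.1, -1.9], [1.6, -2.4]]
```

```bash
sed -i 's/^RX,RY,RA=.*/RX,RY,RA=575.9,221.8,-.354/' h.py
python3 -m inch '[0.3,1,0.2,0,0,0, 0.3,2,0.2,0,0,0, 0.3,2.4,0.2,0,0,0, 0.3,2.4,0.2,0,0,0]' 1 20
python3 -c "
from h import *
log();delta(rest(37,0,64),Rdown);delta(rest(37,0,37.5),Rdown)"
```

```text
time_s: 2.48
eef_pos: [608.4, 213.3, 75.9]
ee_rot: [-0.696, 0.697, -0.122, 0.122]
force: [0.3, -1.2, 0.2]
grip_width: -0.001
d cm [ 0.36  1.19 -0.33] rv [ 0.     0.007 -0.001]
d cm [ 0.36  3.84 -0.33] rv [ 0.     0.007 -0.001]
```

```bash
python3 - <<'E'
from h import *
state();snap('wrist','tmp')
s=state();cw=ctrl.get_calibration('wrist');snap('wrist','w2')
json.dump({k:(v if np.isscalar(v) else np.array(v).tolist()) for k,v in cw.items()},open('cw2.json','w'))
E
```

```text
{'time_s': 2.483, 'joints': [0.156, 0.719, 1.28, 0.0, 1.144, -1.068], 'eef_pos': [608.382, 213.329, 75.87], 'ee_rot': [-0.696, 0.697, -0.122, 0.122], 'force': [0.261, -1.155, 0.246], 'grip_width': -0.001}
{'time_s': 2.533, 'joints': [0.156, 0.718, 1.279, -0.0, 1.144, -1.068], 'eef_pos': [608.76, 213.234, 76.535], 'ee_rot': [-0.696, 0.696, -0.122, 0.122], 'force': [-0.091, -0.033, 0.32], 'grip_width': 0.001}
```

View pics/w2.png

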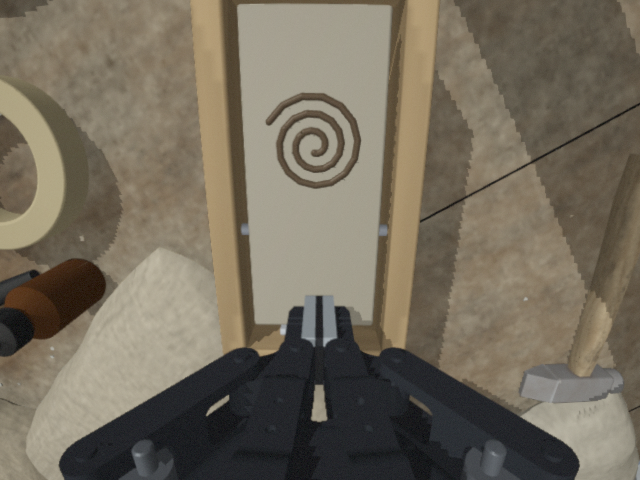

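```bash
python3 - <<'E'
from h import *
from fit import fit,A,B
cw=json.load(open('cw2.json'))
us=[(238,4),(391,3),(374,326),(254,326)]
sl2=[(-100,-32,64),(-100,32,64),(50,32,64),(50,-32,64)]
L=[(cw,np.array(u),p) for u,p in zip(us,sl2)]
x,r=fit(L,[575,219,-.354]);print(x.round(3),r.round(1).tolist())
x,r=fit(L+A+B,[575,219,-.354]);print(x.round(3))
E
```

```text
[ 5.76576e+02  2.22896e+02 -3.50000e-01] [[-3.3, -0.4], [1.0, 0.6], [-0.4, -0.0], [1.0, -0.2]]
[ 5.76376e+02  2.22523e+02 -3.50000e-01]
```

```bash
sed -i 's/^RX,RY,RA=.*/RX,RY,RA=576.1,221.9,-.352/' h.py
python3 -c "
from h import *
delta(rest(37,0,64),Rdown)"
python3 -m inch '[0.3,0.5,-0.3,0,0,0, 0.3,1,-0.3,0,0,0, 0.3,1.3,-0.3,0,0,0, 0.3,1.6,-0.3,0,0,0, 0.3,1.9,-0.3,0,0,0, 0.3,1.9,-0.3,0,0,0]' 1 20
python3 -m inch '[0,0.3,0,0,0,0, 0,0.6,0,0,0,0, 0,0.9,0,0,0,0, 0,0.9,0,0,0,0]' 1 20
```

```text
d cm [ 0.3   1.29 -0.32] rv [-0.     0.005  0.001]
time_s: 3.08
eef_pos: [612.8, 208.0, 58.3]
ee_rot: [0.696, -0.696, 0.121, -0.124]
force: [4.5, -3.6, 4.4]
grip_width: -0.004
time_s: 3.42
eef_pos: [613.5, 207.9, 49.4]
ee_rot: [0.697, -0.696, 0.12, -0.125]
force: [6.1, -4.2, 4.2]
grip_width: -0.001
```

```bash

python3 -m inch '[0,0.3,0,0,0,0, 0,0.6,0,0,0,0, 0,0.8,0,0,0,0, 0,0.8,0,0,0,0]' 1 20
python3 -m inch '[0,0.2,0,0,0,0, 0,0.3,0,0,0,0, 0,0.4,0,0,0,0, 0,0.4,0,0,0,0]' 1 20
python3 - <<'E'
from h import *
log();snap('scene','s3')
a=cv2.imread('pics/s3.png')[110:260,200:350];cv2.imwrite('pics/z4.png',cv2.resize(a,(600,600),interpolation=2))
E
```

```text
time_s: 3.75
eef_pos: [612.4, 208.2, 40.8]
ee_rot: [0.696, -0.696, 0.121, -0.124]
force: [5.5, -3.2, 1.6]
grip_width: 0.0
time_s: 4.08
eef_pos: [611.3, 208.8, 36.4]
ee_rot: [0.696, -0.696, 0.122, -0.123]
force: [2.7, -2.7, 4.0]
grip_width: 0.001
```

View pics/z4.png

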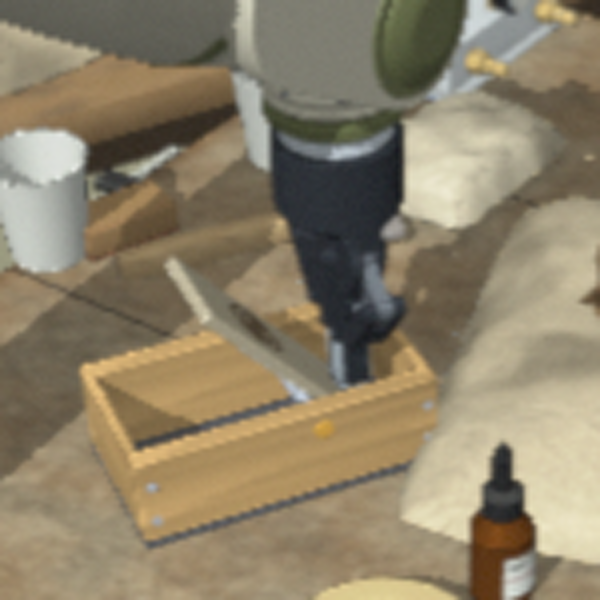

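```bash

python3 -m inch '[0,0.2,0,0,0,0, 0,0.4,0,0,0,0, 0,0.4,0,0,0,0]' 1 20
python3 -m inch '[0,0.2,0,0,0,0, 0,0.4,0,0,0,0, 0,0.4,0,0,0,0]' 1 20
python3 -m inch '[0,0.2,0,0,0,0, 0,0.3,0,0,0,0, 0,0.3,0,0,0,0]' 1 20
```

```text
time_s: 4.38
eef_pos: [611.3, 209.1, 32.5]
ee_rot: [0.697, -0.696, 0.122, -0.123]
force: [3.2, -1.4, 5.4]
grip_width: 0.002
time_s: 4.63
eef_pos: [612.9, 209.0, 30.1]
ee_rot: [0.697, -0.696, 0.121, -0.124]
force: [5.6, -2.8, 11.4]
grip_width: -0.0
time_s: 4.88
eef_pos: [613.9, 209.0, 28.3]
ee_rot: [0.697, -0.696, 0.12, -0.125]
force: [6.1, -4.0, 16.1]
grip_width: -0.001
```

```bash

python3 -m inch '[0,0.3,0,0,0,0, 0,0.3,0,0,0,0, 0,0.3,0,0,0,0]' 1 20
python3 - <<'E'
from h import *
log();snap('scene','s4')
a=cv2.imread('pics/s4.png')[110:260,200:350];cv2.imwrite('pics/z5.png',cv2.resize(a,(600,600),interpolation=2))
cs=ctrl.get_calibration('scene')
# predicted corners at 55deg
for th in (50,55):
    t=np.radians(th)
    for (x,y,z) in [(-100,-32,14),(-100,32,14),(-100,-32,6)]:
        print(th,((proj(cs,rest(x*np.cos(t)+z*np.sin(t),y,50-x*np.sin(t)+z*np.cos(t)))-[200,110])*4).round())
E
```

```text
time_s: 5.13
eef_pos: [615.2, 208.8, 26.2]
ee_rot: [0.697, -0.695, 0.118, -0.127]
force: [10.9, -3.9, 18.4]
grip_width: -0.0
50 [211. 312.]
50 [172. 252.]
50 [202. 322.]
55 [224. 301.]
55 [184. 243.]
55 [213. 311.]
```

View pics/z5.png

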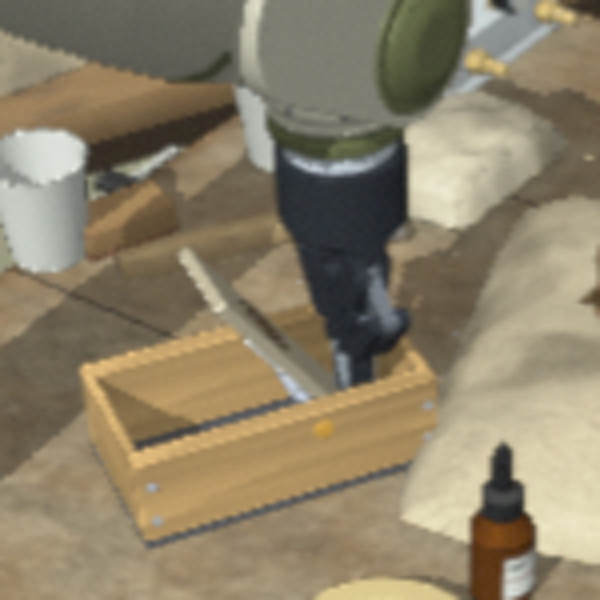

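```bash

python3 -m inch '[0,-1,0,0,0,0, 0.3,-4,0,0,0,0, 0.5,-8,0,0,0,0, 0.5,-12,0,0,0,0, 0.5,-15,0,0,0,0, 0.5,-16,0,0,0,0]' 1 20
python3 - <<'E'
from h import *
log();state();snap('wrist','tmp')
cw=ctrl.get_calibration('wrist');snap('wrist','w5');log()
json.dump({k:(v if np.isscalar(v) else np.array(v).tolist()) for k,v in cw.items()},open('cw5.json','w'))
snap('scene','s5')
a=cv2.imread('pics/s5.png')[110:260,200:350];cv2.imwrite('pics/z6.png',cv2.resize(a,(600,600),interpolation=2))
E
```

```text
time_s: 5.68
eef_pos: [616.3, 208.0, 186.9]
ee_rot: [0.697, -0.696, 0.121, -0.124]
force: [0.3, -0.7, 1.0]
grip_width: 0.002
{'time_s': 5.683, 'joints': [0.145, 0.623, 1.143, 0.001, 1.37, -1.078], 'eef_pos': [616.316, 207.98, 186.902], 'ee_rot': [0.697, -0.696, 0.121, -0.124], 'force': [0.287, -0.723, 1.043], 'grip_width': 0.002}
```

View pics/z6.png

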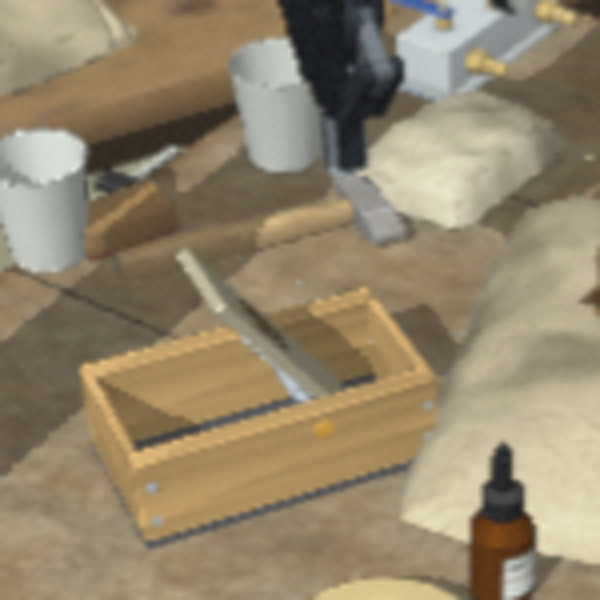

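View pics/w5.png

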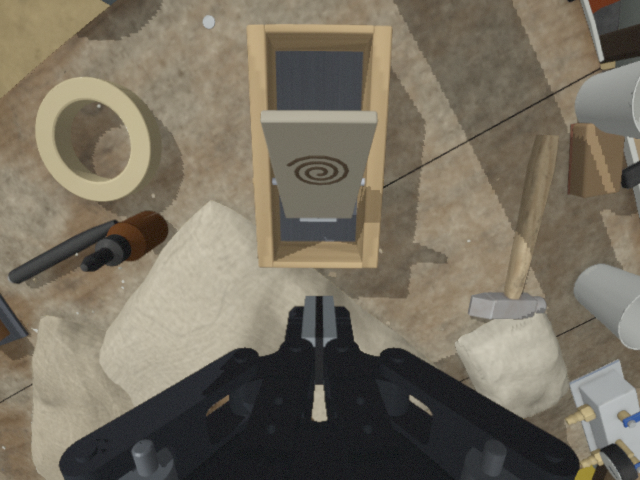

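```bash
python3 - <<'E'
from h import *
from scipy.optimize import least_squares
import fit as F
cw=json.load(open('cw5.json'));cs=F.cs
def P(v,x,y,z):
    t=v[3];x=x+v[4]
    return F.tr(v,(x*np.cos(t)+z*np.sin(t),y,50-x*np.sin(t)+z*np.cos(t)))
slab=[((262,112),-100,-32,6),((377,112),-100,32,6),((288,217),50,-32,14),((352,218),50,32,14)]
re=[((248,26),-113,-52,63),((391,27),-113,52,63),((377,267),73,52,63),((259,266),73,-52,63)]
def f(v):
    r=[proj(cw,P(v,*p[1:]))-p[0] for p in slab]+[proj(cw,F.tr(v,p[1:]))-p[0] for p in re]
    r+=[proj(cs,P(v,*q))-np.array(u)/4-[200,110] for u,q in [((179,252),(-100,32,6)),((190,250),(-100,32,14)),((226,308),(-100,-32,14)),((217,312),(-100,-32,6))]]
    return np.concatenate(r)
x=least_squares(f,[576,222,-.352,.9,0],loss='soft_l1').x
print(x.round(3),np.degrees(x[3]));print(f(x).reshape(-1,2).round(1).tolist())
E
cat > kin.py <<'E'
from h import *
from scipy.optimize import least_squares
def Rz(a):return R.from_euler('z',a).as_matrix()
def Ry(a):return R.from_euler('y',a).as_matrix()
# zero config: all straight up z. j2,j3,j5 about y, j4,j6 about z
def fk(p,q,full=False):
    d1,a2,e,a3,l1,L=p
    A=Rz(q[0]);o=np.array([0,0,d1]);
    A=A@Ry(q[1]);o=o+A@[0,0,a2]
    A=A@Ry(q[2]);o=o+A@[e,l1,a3]
    A=A@Rz(q[3])@Ry(q[4]);w=o
    o=o+A@[0,0,L];A=A@Rz(q[5])
    return o,A,w
D=[json.loads(l) for l in open('log.jsonl')]
if __name__=='__main__':
    f=lambda p:np.concatenate([fk(p,q)[0]-x for q,x,r in D])
    r=least_squares(f,[200,450,0,400,116,250]);print(r.x.round(1),r.cost);print(f(r.x).reshape(-1,3).round(1).tolist())
    for q,x,rr in D[:3]: print((fk(r.x,q)[1].T@rot(rr).as_matrix()).round(2).tolist())
E
python3 kin.py
```

```text
[ 5.76060e+02  2.23602e+02 -3.50000e-01  9.68000e-01  3.34800e+00] 55.47821211046762
[[-0.4, 0.1], [0.6, 0.3], [-2.2, 1.4], [-0.4, 0.5], [-2.6, -2.7], [2.1, -3.2], [1.8, 0.8], [-0.3, 1.8], [-0.5, 0.4], [-0.8, -1.5], [0.2, -1.3], [-0.2, 0.1]]
[201.3 438.9  39.  397.5 116.3 255.3] 2.9199776589334437e-21
[[-0.0, -0.0, -0.0], [-0.0, -0.0, -0.0], [-0.0, -0.0, -0.0], [-0.0, -0.0, -0.0], [-0.0, -0.0, -0.0], [0.0, -0.0, -0.0], [-0.0, -0.0, -0.0], [-0.0, -0.0, -0.0]]
[[-0.0, -0.0, -1.0], [-1.0, 0.0, 0.0], [0.0, 1.0, -0.0]]
[[-0.0, -0.0, -1.0], [-1.0, 0.0, 0.0], [0.0, 1.0, -0.0]]
[[-0.0, -0.0, -1.0], [-1.0, -0.0, 0.0], [-0.0, 1.0, -0.0]]
```

```bash
sed -i 's/^RX,RY,RA=.*/RX,RY,RA=576.1,222.7,-.351/' h.py
cat > ik.py <<'E'
from kin import *
f=lambda p:np.concatenate([fk(p,q)[0]-x for q,x,r in D])
rr=least_squares(f,[200,450,0,400,116,250],xtol=1e-15,ftol=1e-15);p=rr.x
sv=np.linalg.svd(rr.jac)[1]
C=np.array([[0,0,-1.],[-1,0,0],[0,1,0]])
lo=np.array([-2.94,-.97,.19,-1.23,.02,-2.88]);hi=np.array([2.94,2.17,2.56,4.37,3.11,2.88])
def ik(pos,Rm,verbose=True):
    best={}
    rng=np.random.default_rng(0)
    for i in range(25):
        q0=lo+(hi-lo)*rng.uniform(.1,.9,6); q0[0]=rng.uniform(-.8,.8)
        if i<3:q0=np.array([.1,.6,1.2,[0,.5,-.5][i],1.3,-1.])
        def g(q):
            o,A,w=fk(p,q);return np.concatenate([(o-pos)/100,(A@C-Rm).ravel()])
        s=least_squares(g,q0,bounds=(lo,hi))
        if s.cost<1e-8: best[tuple(s.x.round(2))]=1
        else: best.setdefault('fail',[]).append(s.cost)
    return [k for k in best if k!='fail']
def mk(y,z):
    return np.array([np.cross(y,z),y,z]).T
th=.96;dd=np.cos(th)*er-np.sin(th)*ez;nn=np.sin(th)*er+np.cos(th)*ez
def sp(u,y=0,h=10):  # slab local (level rest frame) x,y,height above pivot -> world tipped
    return rest(u*np.cos(th)+h*np.sin(th),y,50-u*np.sin(th)+h*np.cos(th))
E
python3 - <<'E'
from ik import *
print(p.round(2),sv)
g=sp(-98.5)+31*dd
for nm,s in(('z=+n',1),('z=-n',-1)):
    Rm=mk(dd,s*nn)
    for lab,pos in(('grasp',g),('pre',g-70*dd),('up',g+[0,0,110])): print(nm,lab,pos.round(),ik(pos,Rm))
# side grasp: tool dir pitched a (forward +) in rest frame, jaws +-en
for a in(-55,-40,-30,-20,-10):
    a_=np.radians(a);y=np.sin(a_)*er-np.cos(a_)*ez
    for s in(1,-1):
        pos=sp(-45)+25*y
        print('side',a,s,pos.round(),ik(pos,mk(y,s*en)))
ex=np.array([1.,0,0]);ey=np.array([0,1.,0])
for a in(0,15,25,35):
    a_=np.radians(a);y=np.sin(a_)*ex-np.cos(a_)*ez
    for s in(1,-1):
        pos=np.array([538.6-20,-216.2,34])+25*y
        print('block',a,s,pos.round(),ik(pos,mk(y,s*ey)))
E
```

```text
[201.3 438.9  39.  397.5 116.3 255.3] [5.47062641 3.14295957 2.82842716 0.38142787 0.22013518 0.01024384]
z=+n grasp [547. 233. 111.] [(np.float64(0.37), np.float64(0.46), np.float64(1.77), np.float64(-0.78), np.float64(0.57), np.float64(1.32))]
z=+n pre [510. 247. 168.] [(np.float64(0.43), np.float64(0.33), np.float64(1.79), np.float64(-0.69), np.float64(0.69), np.float64(1.25))]
z=+n up [547. 233. 221.] [(np.float64(0.37), np.float64(0.31), np.float64(1.66), np.float64(-0.57), np.float64(0.78), np.float64(1.05))]
z=-n grasp [547. 233. 111.] [(np.float64(0.37), np.float64(0.46), np.float64(1.77), np.float64(-0.78), np.float64(0.57), np.float64(-1.82))]
z=-n pre [510. 247. 168.] [(np.float64(0.43), np.float64(0.33), np.float64(1.79), np.float64(-0.69), np.float64(0.69), np.float64(-1.9))]
z=-n up [547. 233. 221.] [(np.float64(0.37), np.float64(0.31), np.float64(1.66), np.float64(-0.57), np.float64(0.78), np.float64(-2.09))]
side -55 1 [540. 236.  78.] [(np.float64(0.06), np.float64(1.09), np.float64(0.85), np.float64(0.39), np.float64(2.09), np.float64(-1.12))]
side -55 -1 [540. 236.
[... 1570 characters left out ...]
np.float64(0.59), np.float64(1.78), np.float64(0.29), np.float64(0.59), np.float64(-2.47))]
block 15 -1 [ 525. -216.   10.] [(np.float64(-0.67), np.float64(0.59), np.float64(1.78), np.float64(0.29), np.float64(0.59), np.float64(0.67))]
block 25 1 [ 529. -216.   11.] []
block 25 -1 [ 529. -216.   11.] [(np.float64(-0.72), np.float64(0.56), np.float64(1.88), np.float64(0.69), np.float64(0.45), np.float64(0.26))]
block 35 1 [ 533. -216.   14.] [(np.float64(-0.78), np.float64(0.56), np.float64(1.98), np.float64(1.27), np.float64(0.43), np.float64(2.8))]
block 35 -1 [ 533. -216.   14.] [(np.float64(-0.78), np.float64(0.56), np.float64(1.98), np.float64(1.27), np.float64(0.43), np.float64(-0.34))]
```

```bash
python3 - <<'E'
from ik import *
state()
g=sp(-98.5)+31*dd
delta(g-70*dd,mk(dd,-nn)); delta(rest(-40,0,215),mk(dd,-nn))
E
```

```text
{'time_s': 5.833, 'joints': [0.145, 0.629, 1.149, 0.0, 1.366, -1.078], 'eef_pos': [615.02, 207.494, 181.083], 'ee_rot': [-0.696, 0.697, -0.123, 0.122], 'force': [-0.906, -0.466, -1.072], 'grip_width': 0.001}
d cm [-11.24   1.29   0.13] rv [-0.48  -1.513 -0.479]
d cm [-8.18 -3.38  0.12] rv [-0.48  -1.513 -0.479]
```

```bash
L='from ik import *;log();g=sp(-98.5)+31*dd;delta(g-70*dd,mk(dd,-nn))'
python3 -m inch '[-1,-1,0,-0.033,-0.104,-0.033, -3,-2,0,-0.066,-0.208,-0.066, -5,-3,0,-0.099,-0.312,-0.099, -7,-3.4,0,-0.132,-0.416,-0.132, -8,-3.4,0,-0.165,-0.52,-0.165, -8,-3.4,0,-0.198,-0.624,-0.198, -8,-3.4,0,-0.231,-0.728,-0.231, -8,-3.4,0,-0.25,-0.788,-0.25]' 0.18 20; python3 -c "$L"
```

```text
time_s: 6.5
eef_pos: [538.9, 234.8, 213.2]
ee_rot: [-0.579, 0.779, 0.225, -0.089]
force: [-0.2, -0.4, -0.1]
grip_width: 0.409
d cm [-2.56  3.22  3.62] rv [-0.23  -0.718 -0.231]
```

```bash
L='from ik import *;log();g=sp(-98.5)+31*dd;delta(g-70*dd,mk(dd,-nn))'
python3 -m inch '[-1,0,0.5,-0.033,-0.104,-0.033, -2,0,1,-0.066,-0.208,-0.066, -2.5,1,2,-0.099,-0.312,-0.099, -2.56,1.5,3,-0.132,-0.416,-0.132, -2.56,2,3.6,-0.165,-0.52,-0.165, -2.56,2.6,3.6,-0.198,-0.624,-0.198, -2.56,3.2,3.6,-0.231,-0.72,-0.231, -2.56,3.2,3.6,-0.231,-0.72,-0.231]' 0.18 20; python3 -c "$L;snap('wrist','tmp');log();delta(g-70*dd,mk(dd,-nn));snap('scene','s6');snap('wrist','w6')
a=cv2.imread('pics/s6.png')[80:260,180:360];cv2.imwrite('pics/z7.png',cv2.resize(a,(600,600),interpolation=2))"; python3 kin.py
```

```text
time_s: 7.17
eef_pos: [509.0, 246.0, 167.0]
ee_rot: [-0.378, 0.727, 0.507, -0.266]
force: [0.3, -1.0, -0.4]
grip_width: 0.413
d cm [ 0.12 -0.09 -0.11] rv [-0.002  0.001 -0.003]
d cm [ 0.06 -0.01  0.05] rv [-0.001 -0.005 -0.003]
[201.3 438.9  39.  397.5 116.3 255.3] 4.609212600812907e-22
[[0.0, 0.0, -0.0], [0.0, 0.0, -0.0], [0.0, 0.0, -0.0], [0.0, 0.0, -0.0], [0.0, 0.0, -0.0], [0.0, 0.0, -0.0], [0.0, 0.0, -0.0], [0.0, 0.0, -0.0], [0.0, -0.0, -0.0], [0.0, 0.0, -0.0], [0.0, 0.0, -0.0]]
[[-0.0, -0.0, -1.0], [-1.0, 0.0, 0.0], [0.0, 1.0, -0.0]]
[[-0.0, -0.0, -1.0], [-1.0, 0.0, 0.0], [0.0, 1.0, -0.0]]
[[-0.0, -0.0, -1.0], [-1.0, -0.0, 0.0], [-0.0, 1.0, -0.0]]
```

View pics/z7.png

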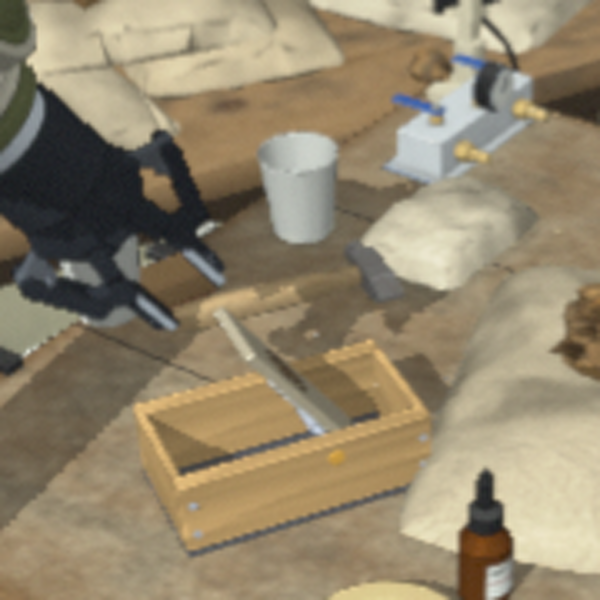

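View pics/w6.png

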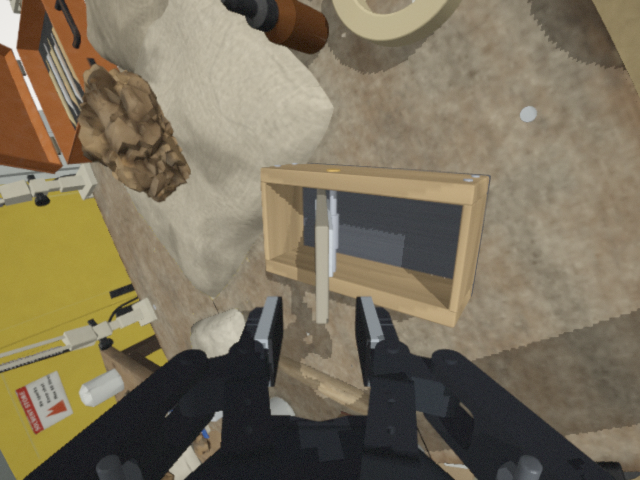

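```bash

python3 -m inch '[0,1.2,0,0,0,0, 0,2.8,0,0,0,0, 0,4.4,0,0,0,0, 0,5.6,0,0,0,0, 0,6.6,0,0,0,0, 0,7,0,0,0,0, 0,7,0,0,0,0]' 0.18 20; python3 -c "
from ik import *
log();g=sp(-98.5)+31*dd;snap('wrist','w7');delta(g,mk(dd,-nn));snap('scene','s7')
a=cv2.imread('pics/s7.png')[80:260,180:360];cv2.imwrite('pics/z8.png',cv2.resize(a,(600,600),interpolation=2))"
```

```text
time_s: 7.9
eef_pos: [549.8, 232.6, 113.5]
ee_rot: [-0.379, 0.729, 0.507, -0.262]
force: [-0.4, -0.2, 0.6]
grip_width: 0.411
d cm [-0.06  0.14  0.37] rv [ 0.004 -0.006  0.   ]
```

View pics/z8.png

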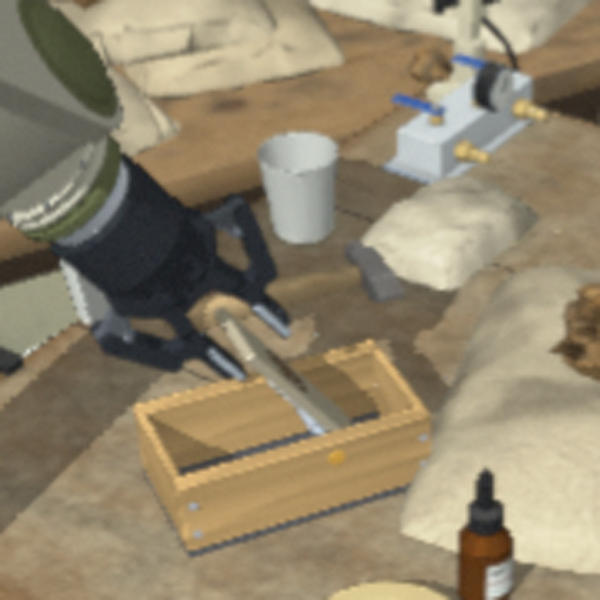

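View pics/w7.png

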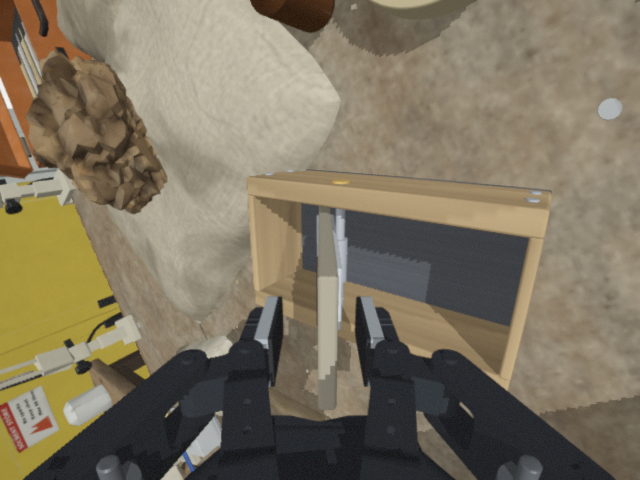

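```bash
python3 -m inch '[0,0,0,0,0,0, 0,0,0,0,0,0]' 0.18 40; python3 -c "
from ik import *
g=sp(-98.5)+31*dd;delta(g,mk(dd,-nn))"
```

```text
time_s: 8.17
eef_pos: [549.7, 233.3, 115.1]
ee_rot: [-0.378, 0.728, 0.508, -0.261]
force: [0.1, -0.7, -0.3]
grip_width: 0.409
d cm [-0.09  0.22  0.4 ] rv [ 0.005 -0.006  0.001]
```

```bash
python3 -m inch '[-0.05,0.1,0.2,0,0,0, -0.05,0.2,0.3,0,0,0, -0.05,0.2,0.3,0,0,0]' 0.18 40; python3 -c "
from ik import *
state();g=sp(-98.5)+31*dd;delta(g,mk(dd,-nn))"
python3 -m inch '[0,0,0,0,0,0, 0,0,0,0,0,0, 0,0,0,0,0,0, 0,0,0,0,0,0]' 1 50;python3 -c "
from ik import *
state();g=sp(-98.5)+31*dd;delta(g,mk(dd,-nn));snap('wrist','w8')"
```

```text
time_s: 8.42
eef_pos: [548.0, 233.1, 110.8]
ee_rot: [-0.379, 0.728, 0.508, -0.261]
force: [-0.7, 0.2, 0.4]
grip_width: 0.408
{'time_s': 8.417, 'joints': [0.37, 0.46, 1.773, -0.788, 0.566, -1.809], 'eef_pos': [547.958, 233.065, 110.847], 'ee_rot': [-0.379, 0.728, 0.508, -0.261], 'force': [-0.655, 0.163, 0.393], 'grip_width': 0.408}
d cm [-0.01 -0.05  0.03] rv [ 0.004 -0.006  0.   ]
time_s: 8.75
eef_pos: [548.0, 233.1, 111.0]
ee_rot: [-0.379, 0.728, 0.508, -0.261]
force: [-2.5, 1.2, 0.8]
grip_width: 0.085
{'time_s': 8.75, 'joints': [0.37, 0.46, 1.772, -0.788, 0.566, -1.81], 'eef_pos': [547.986, 233.149, 111.035], 'ee_rot': [-0.379, 0.728, 0.508, -0.261], 'force': [-2.532, 1.243, 0.811], 'grip_width': 0.085}
d cm [-0.01 -0.03  0.04] rv [ 0.004 -0.006  0.001]
```

View pics/w8.png

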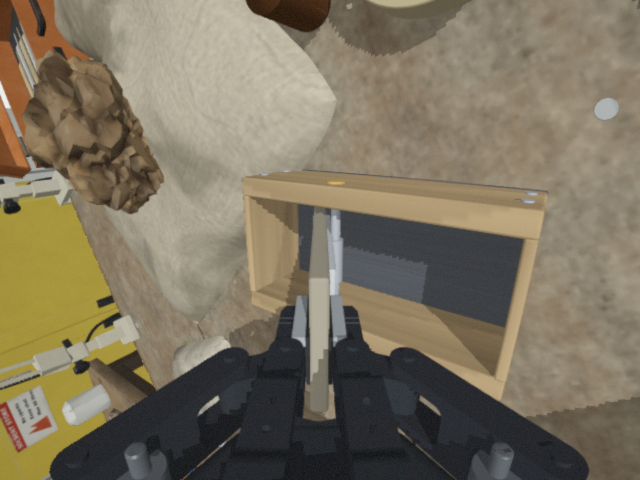

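```bash
python3 -m inch '[0,-0.2,-0.14,0,0,0, 0,-0.6,-0.42,0,0,0, 0,-1.4,-1,0,0,0, 0,-2.6,-1.8,0,0,0, 0,-4,-2.8,0,0,0, 0,-5.8,-4,0,0,0, 0,-7.4,-5.2,0,0,0, 0,-8.2,-5.7,0,0,0]' 1 90; python3 -m inch '[0,-0.8,-0.56,0,0,0, 0,-1.6,-1.2,0,0,0, 0,-1.6,-1.2,0,0,0]' 1 90;python3 -c "
from ik import *
log();state();snap('wrist','tmp');snap('scene','s9')
a=cv2.imread('pics/s9.png')[40:260,160:380];cv2.imwrite('pics/z9.png',cv2.resize(a,(600,600),interpolation=2))"
```

```text
time_s: 9.47
eef_pos: [548.2, 233.1, 214.0]
ee_rot: [-0.378, 0.729, 0.509, -0.26]
force: [-0.6, -0.5, -1.8]
grip_width: 0.075
time_s: 9.72
eef_pos: [548.5, 232.7, 232.6]
ee_rot: [-0.378, 0.729, 0.508, -0.26]
force: [-0.8, 0.2, -1.7]
grip_width: 0.076
{'time_s': 9.717, 'joints': [0.369, 0.295, 1.646, -0.563, 0.793, -2.098], 'eef_pos': [548.499, 232.744, 232.641], 'ee_rot': [-0.378, 0.729, 0.508, -0.26], 'force': [-0.774, 0.212, -1.707], 'grip_width': 0.076}
```

View pics/z9.png

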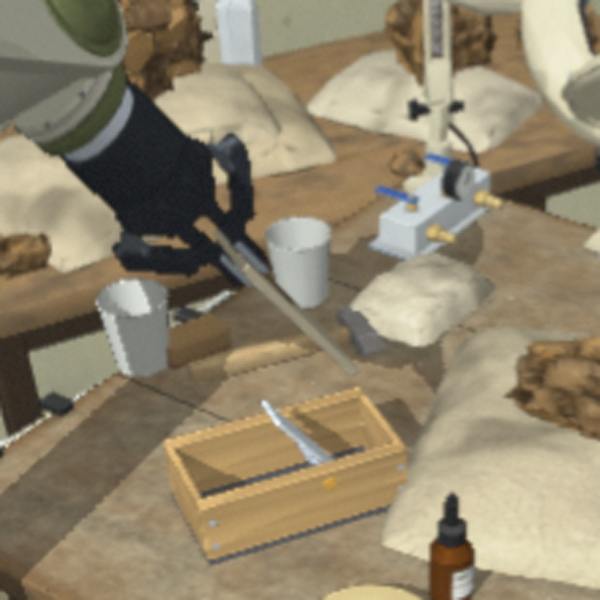

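```bash
for i in 1 2 3; do python3 -m inch '[0,0,0,0,0.12,0, 0,0,0,0,0.24,0, 0,0,0,0,0.36,0, 0,0,0,0,0.48,0, 0,0,0,0,0.6,0, 0,0,0,0,0.72,0, 0,0,0,0,0.84,0, 0,0,0,0,0.96,0]' 1 90; done; python3 -m inch '[0,0,0,0,0.12,0, 0,0,0,0,0.22,0, 0,0,0,0,0.26,0, 0,0,0,0,0.26,0, 0,0,0,0,0.26,0]' 1 90;python3 -c "
from ik import *
log();state();g=sp(-98.5)+31*dd;delta(g+[0,0,120],mk(dd,nn));snap('wrist','w10');snap('scene','s10')
a=cv2.imread('pics/s10.png')[40:260,160:380];cv2.imwrite('pics/z10.png',cv2.resize(a,(600,600),interpolation=2))"
```

```text
time_s: 10.48
eef_pos: [547.6, 232.5, 229.5]
ee_rot: [-0.571, 0.767, 0.273, 0.106]
force: [0.2, 0.5, -2.0]
grip_width: 0.082
time_s: 11.15
eef_pos: [547.6, 232.5, 229.5]
ee_rot: [0.633, -0.631, 0.021, -0.448]
force: [0.1, -0.5, -1.8]
grip_width: 0.078
time_s: 11.82
eef_pos: [547.6, 232.5, 229.6]
ee_rot: [-0.551, 0.353, -0.311, 0.689]
force: [-0.1, -0.2, -2.3]
grip_width: 0.076
time_s: 12.23
eef_pos: [547.7, 232.5, 230.0]
ee_rot: [-0.508, 0.263, -0.378, 0.728]
force: [-0.5, -0.2, -2.8]
grip_width: 0.077
{'time_s': 12.233, 'joints': [0.369, 0.298, 1.649, -0.563, 0.792, 1.042], 'eef_pos': [547.69, 232.512, 229.987], 'ee_rot': [-0.508, 0.263, -0.378, 0.728], 'force': [-0.474, -0.232, -2.782], 'grip_width': 0.077}
d cm [-0.06 -0.11  0.02] rv [-0.003 -0.002  0.   ]
```

View pics/z10.png

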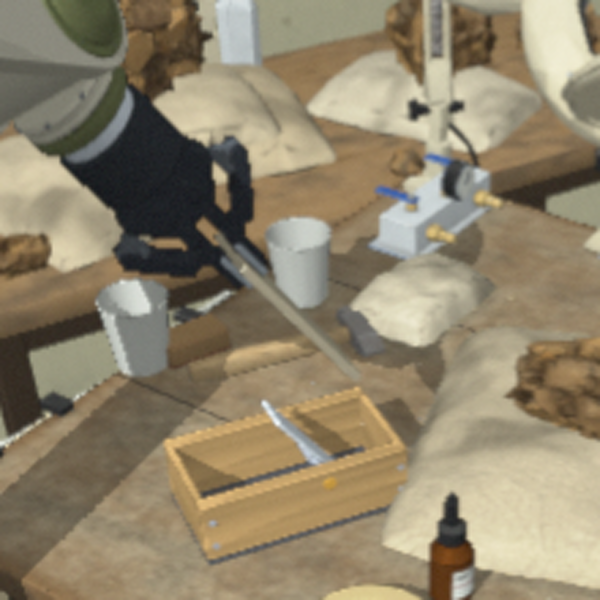

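View pics/w10.png

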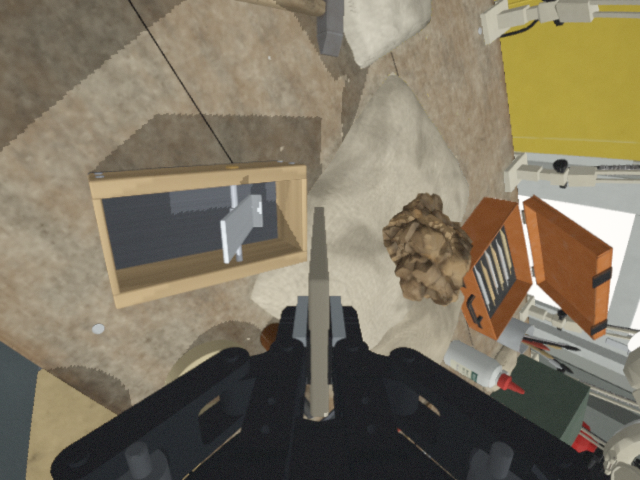

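```bash
cat > t.py <<'E'
from ik import *
import sys
T=np.array([548.0,233.1,111.0])+2.5*nn-2*dd
E
python3 -c "
from t import *
delta(T+[0,0,20],mk(dd,nn));delta(T,mk(dd,nn))"
```

```text
d cm [-0.04  7.92 -5.48] rv [-0.003 -0.003 -0.   ]
d cm [-0.04  9.56 -6.63] rv [-0.003 -0.003 -0.   ]
```

```bash
python3 -m inch '[0,1,-0.7,0,0,0, 0,2.5,-1.7,0,0,0, 0,4,-2.8,0,0,0, 0,5.5,-3.8,0,0,0, 0,6.8,-4.7,0,0,0, 0,7.9,-5.5,0,0,0, 0,7.9,-5.5,0,0,0, 0,7.9,-5.5,0,0,0]' 1 90; python3 -c "
from t import *
state();delta(T+[0,0,20],mk(dd,nn));delta(T,mk(dd,nn));snap('wrist','w11');snap('scene','s11')
a=cv2.imread('pics/s11.png')[80:260,180:360];cv2.imwrite('pics/z11.png',cv2.resize(a,(600,600),interpolation=2))"
```

```text
time_s: 13.0
eef_pos: [548.3, 232.6, 133.8]
ee_rot: [-0.508, 0.263, -0.378, 0.728]
force: [0.4, 0.7, -1.4]
grip_width: 0.081
{'time_s': 13.0, 'joints': [0.369, 0.424, 1.754, -0.73, 0.606, 1.259], 'eef_pos': [548.3, 232.604, 133.774], 'ee_rot': [-0.508, 0.263, -0.378, 0.728], 'force': [0.431, 0.663, -1.387], 'grip_width': 0.081}
d cm [-0.04  0.    0.05] rv [-0.003 -0.003  0.   ]
d cm [-0.03  1.64 -1.1 ] rv [-0.003 -0.003  0.   ]
```

View pics/z11.png

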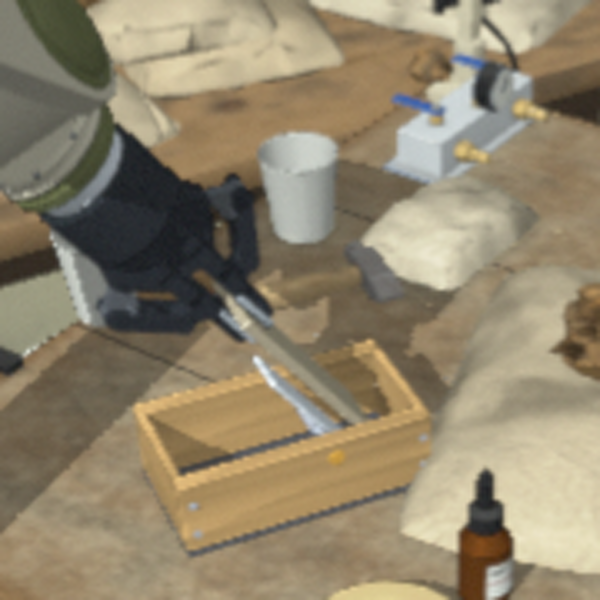

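View pics/w11.png

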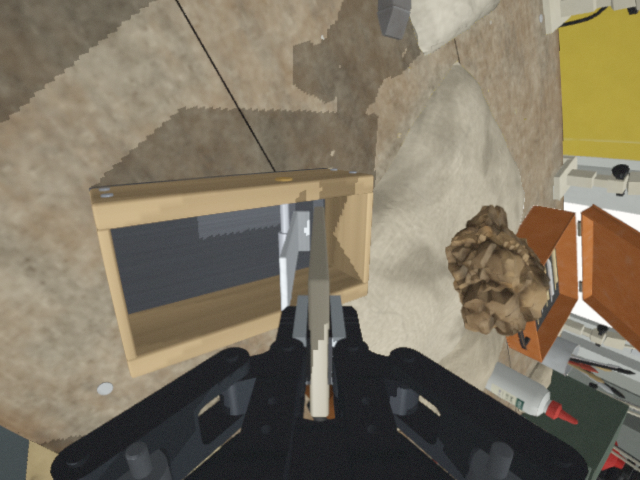

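```bash
python3 -m inch '[0,0.3,-0.2,0,0,0, 0,0.7,-0.5,0,0,0, 0,1.1,-0.8,0,0,0, 0,1.4,-1,0,0,0, 0,1.6,-1.1,0,0,0, 0,1.6,-1.1,0,0,0, 0,1.6,-1.1,0,0,0]' 1 90; python3 -c "
from t import *
state();delta(T,mk(dd,nn));snap('scene','s12')
a=cv2.imread('pics/s12.png')[80:260,180:360];cv2.imwrite('pics/z12.png',cv2.resize(a,(600,600),interpolation=2))"
```

```text
time_s: 13.68
eef_pos: [548.9, 232.7, 115.2]
ee_rot: [-0.508, 0.262, -0.378, 0.728]
force: [0.1, 0.2, -2.1]
grip_width: 0.079
{'time_s': 13.683, 'joints': [0.368, 0.454, 1.768, -0.777, 0.573, 1.316], 'eef_pos': [548.904, 232.654, 115.206], 'ee_rot': [-0.508, 0.262, -0.378, 0.728], 'force': [0.119, 0.185, -2.116], 'grip_width': 0.079}
d cm [-0.01  0.09 -0.07] rv [-0.004 -0.004 -0.   ]
```

View pics/z12.png

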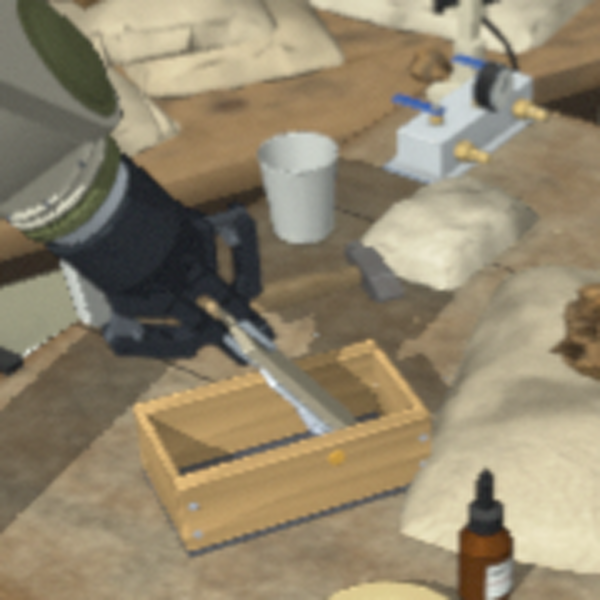

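Push gently the remaining bit until light contact, watching force.

```bash
python3 -m inch '[0,0.1,-0.1,0,0,0, 0,0.2,-0.15,0,0,0, 0,0.2,-0.15,0,0,0]' 1 90; python3 -m inch '[0,0.1,-0.05,0,0,0, 0,0.1,-0.05,0,0,0]' 1 90;  python3 -m inch '[0,0.1,0,0,0,0, 0,0.1,0,0,0,0]' 1 90
```

```text
time_s: 13.98
eef_pos: [548.8, 232.7, 112.6]
ee_rot: [-0.508, 0.262, -0.378, 0.728]
force: [-0.9, -1.2, -2.2]
grip_width: 0.08
time_s: 14.15
eef_pos: [548.9, 232.6, 111.5]
ee_rot: [-0.508, 0.262, -0.378, 0.728]
force: [0.0, -0.2, -2.1]
grip_width: 0.079
time_s: 14.32
eef_pos: [549.6, 232.6, 111.2]
ee_rot: [-0.508, 0.262, -0.378, 0.728]
force: [0.5, -3.1, -1.2]
grip_width: 0.081
```

```bash
python3 -m inch '[0,0,0,0,0,0, 0,0,0,0,0,0, 0,0,0,0,0,0, 0,0,0,0,0,0]' 0.3 20; python3 -m inch '[0,-1,0,0,0,0, 0,-2.5,0,0,0,0, 0,-4.5,0,0,0,0, 0,-6.5,0,0,0,0, 0,-7.5,0,0,0,0, 0,-7.5,0,0,0,0]' 0.18 20; python3 -c "
from t import *
state();snap('scene','s13');snap('wrist','w13')
a=cv2.imread('pics/s13.png')[80:260,180:360];cv2.imwrite('pics/z13.png',cv2.resize(a,(600,600),interpolation=2))"
```

```text
time_s: 14.65
eef_pos: [549.7, 232.4, 111.1]
ee_rot: [-0.508, 0.262, -0.378, 0.728]
force: [-0.5, 0.4, 0.7]
grip_width: 0.349
time_s: 15.15
eef_pos: [508.7, 248.2, 174.5]
ee_rot: [-0.509, 0.26, -0.378, 0.728]
force: [0.9, -0.9, -0.6]
grip_width: 0.409
{'time_s': 15.15, 'joints': [0.431, 0.319, 1.784, -0.689, 0.692, 1.25], 'eef_pos': [508.7, 248.167, 174.49], 'ee_rot': [-0.509, 0.26, -0.378, 0.728], 'force': [0.919, -0.88, -0.62], 'grip_width': 0.409}
```

View pics/z13.png

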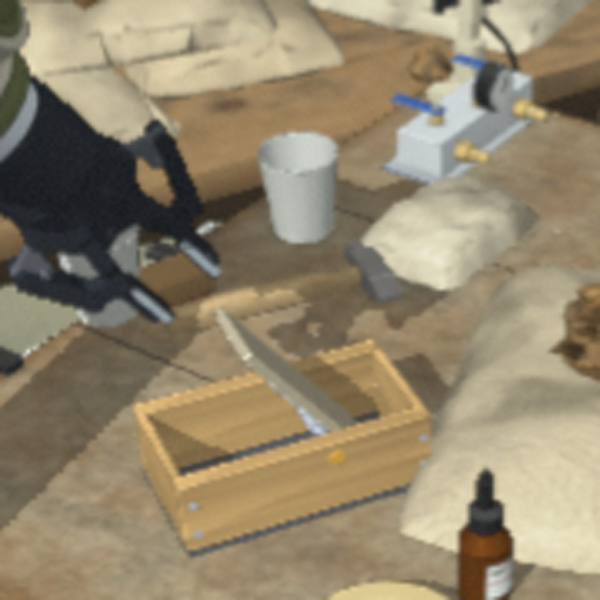

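View pics/w13.png

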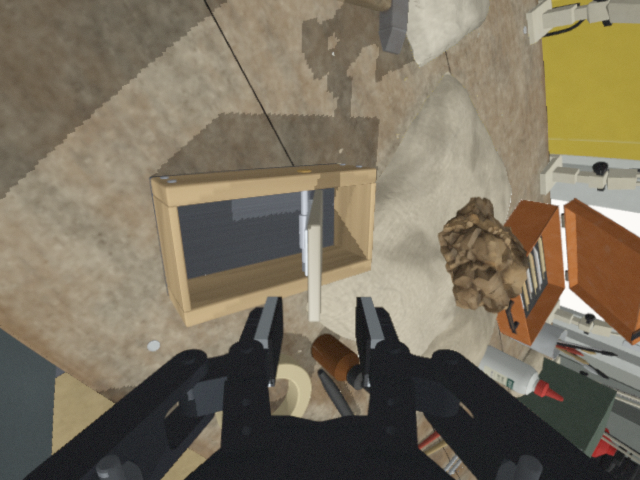

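```bash
cat > t2.py <<'E'
from ik import *
a_=np.radians(-28);ys=np.sin(a_)*er-np.cos(a_)*ez
S=sp(-46,0,11)+25*ys;RS=mk(ys,-en)
E
python3 - <<'E'
from t2 import *
print(S,(S-[RX,RY,0])@er)
for pos in(S,S+[0,0,60],S+[0,0,90]):
    for q in ik(pos,RS): print(pos.round(),np.array(q),'wrist',fk(p,q)[2].round())
delta(S+[0,0,90],RS)
E
```

```text
[548.76710832 232.70827052  71.91784217] -29.107601177669377
[549. 233.  72.] [0.11 0.85 1.13 0.21 1.6  1.99] wrist [662. 190. 297.]
[549. 233. 132.] [0.11 0.79 1.08 0.21 1.71 2.02] wrist [663. 190. 356.]
[549. 233. 162.] [0.11 0.76 1.05 0.22 1.77 2.03] wrist [662. 190. 387.]
d cm [-0.01  3.28  2.88] rv [-0.856  1.391 -0.861]
```

```bash
python3 -m inch '[0,-1.6,1.1,0,0,0, 0,-3.2,2.2,-0.05,0.08,-0.05, 0,-3.3,2.3,-0.1,0.163,-0.1, 0,-3.3,2.3,-0.155,0.25,-0.155, 0,-3.3,2.3,-0.21,0.34,-0.21, 0,-3.3,2.3,-0.265,0.43,-0.265, 0,-3.3,2.3,-0.32,0.52,-0.32, 0,-3.3,2.3,-0.37,0.6,-0.37]' -1 20
python3 -c "
from t2 import *
state();delta(S+[0,0,130],RS)"
```

```text
time_s: 15.92
eef_pos: [509.0, 247.0, 211.2]
ee_rot: [-0.176, 0.188, -0.582, 0.771]
force: [-1.0, 0.1, -0.6]
grip_width: 0.999
{'time_s': 15.917, 'joints': [0.364, 0.47, 1.348, -0.27, 1.375, 1.469], 'eef_pos': [508.953, 246.984, 211.161], 'ee_rot': [-0.176, 0.188, -0.582, 0.771], 'force': [-1.031, 0.056, -0.649], 'grip_width': 0.999}
d cm [-2.83  1.47  2.93] rv [-0.484  0.787 -0.485]
```

```bash
python3 -m inch '[0,0,0,-0.06,0.1,-0.06, -0.5,0,0.5,-0.12,0.197,-0.12, -1,0,1,-0.18,0.295,-0.18, -1.5,0.5,1.5,-0.24,0.393,-0.24, -2,0.8,2,-0.3,0.49,-0.3, -2.5,1.2,2.5,-0.36,0.59,-0.36, -2.8,1.4,2.9,-0.42,0.688,-0.42, -2.8,1.4,2.9,-0.48,0.786,-0.48]' -1 20
python3 -m inch '[0,0,0,0,0,0, 0,0,0,0,0,0]' -1 20
python3 -c "
from t2 import *
state();delta(S+[0,0,60],RS);snap('wrist','tmp');cw=ctrl.get_calibration('wrist');s=state();snap('wrist','w14');snap('scene','s14')
json.dump({k:(v if np.isscalar(v) else np.array(v).tolist()) for k,v in cw.items()},open('cw14.json','w'))"
```

```text
time_s: 16.58
eef_pos: [549.2, 232.3, 201.8]
ee_rot: [-0.27, -0.053, 0.704, -0.655]
force: [-0.1, 0.1, -0.3]
grip_width: 0.999
time_s: 16.75
eef_pos: [548.5, 232.4, 202.4]
ee_rot: [-0.266, -0.054, 0.704, -0.657]
force: [-0.4, 0.5, 0.8]
grip_width: 1.006
{'time_s': 16.75, 'joints': [0.123, 0.721, 1.004, 0.191, 1.837, 2.014], 'eef_pos': [548.47, 232.37, 202.426], 'ee_rot': [-0.266, -0.054, 0.704, -0.657], 'force': [-0.4, 0.469, 0.798], 'grip_width': 1.006}
d cm [-3.16  6.3  -0.07] rv [-0.023  0.037 -0.027]
{'time_s': 16.8, 'joints': [0.125, 0.72, 1.004, 0.191, 1.837, 2.014], 'eef_pos': [548.142, 233.193, 203.192], 'ee_rot': [-0.265, -0.054, 0.704, -0.657], 'force': [-0.136, -0.351, -0.21], 'grip_width': 1.002}
```

View pics/s14.png

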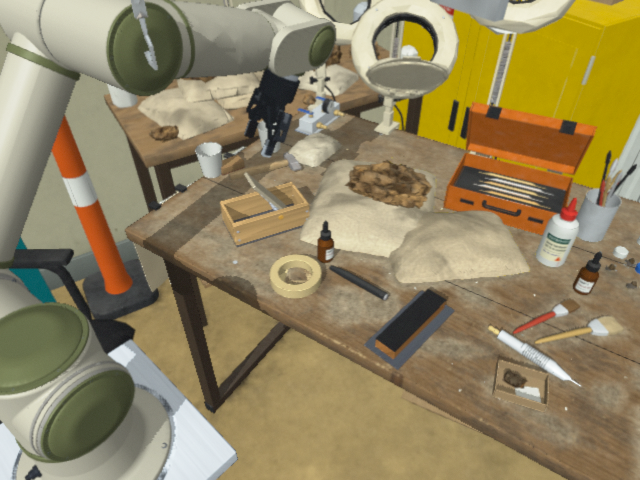

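View pics/w14.png

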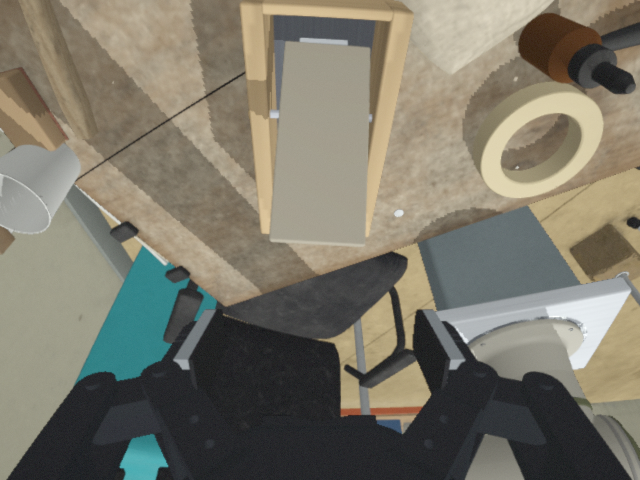

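```bash
python3 - <<'E'
import cv2
a=cv2.imread('pics/w14.png')[0:260,220:440];cv2.imwrite('pics/z14.png',cv2.resize(a,None,fx=2.3,fy=2.3,interpolation=2))
E
```

```text
(no output)
```

View pics/z14.png

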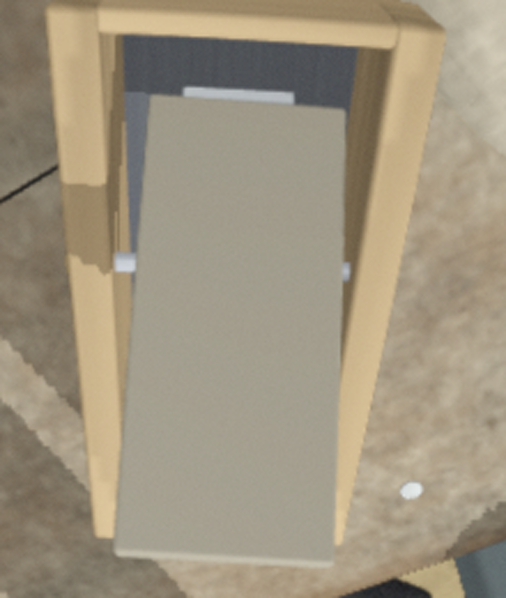

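```bash
cat > t3.py <<'E'
from t2 import *
cw=json.load(open('cw14.json'))
uv=[np.array(x)/2.3+[220,0] for x in [(149,95),(345,111),(333,562),(117,551)]]
loc=[(75,32),(75,-32),(-75,-32),(-75,32)]
def slab(v):
    u,y,yaw,t,h=v
    d=np.cos(t)*er-np.sin(t)*ez;n=np.sin(t)*er+np.cos(t)*ez
    ax=np.cos(yaw)*d+np.sin(yaw)*en;ay=np.cos(yaw)*en-np.sin(yaw)*d
    return rest(0,0,50)+u*d+y*en+h*n,ax,ay,n
def res(v):
    c,ax,ay,n=slab(v)
    return np.concatenate([proj(cw,c+a*ax+b*ay)-w for w,(a,b) in zip(uv,loc)]+[[(v[3]-.97)*100,(v[4]-15)*1]])
r=least_squares(res,[-25,0,0,.96,15])
C0,AX,AY,N=slab(r.x)
if __name__=='__main__': print(r.x.round(3),r.fun.round(1),C0.round(1))
E
python3 t3.py
```

```text
[-24.291  -1.293  -0.025   0.961  14.223] [ 0.   0.5  0.1 -0.5  1.8  0.1 -1.9 -0.3 -0.9 -0.8] [573.5 222.3  78.1]
```

```bash
cat > t4.py <<'E'
from t3 import *
c27,s27=np.cos(np.radians(27)),np.sin(np.radians(27))
yg=-c27*N+s27*AX; RG=mk(yg,-AY); G=C0-21*AX-4*N+25*yg
E
python3 -c "
from t4 import *
print(G,np.array(ik(G,RG)));delta(G+[0,0,50],RG);delta(G,RG);print((RG.T@[0,0,1]).round(3))"
```

```text
[548.20958677 231.7923521   70.91939047] [[0.11 0.85 1.13 0.2  1.61 2.02]]
d cm [-3.79  7.4   0.18] rv [-0.011  0.061 -0.03 ]
d cm [-6.01 11.88  0.17] rv [-0.011  0.061 -0.03 ]
[ 0.47  -0.882  0.02 ]
```

```bash
python3 -m inch '[-0.5,1,0.1,0,0.03,-0.01, -1.3,2.6,0.18,-0.01,0.06,-0.03, -2.2,4.2,0.18,-0.01,0.06,-0.03, -3,5.8,0.18,-0.01,0.06,-0.03, -3.6,7,0.18,-0.01,0.06,-0.03, -3.8,7.4,0.18,-0.01,0.06,-0.03, -3.8,7.4,0.18,-0.01,0.06,-0.03, -3.8,7.4,0.18,-0.01,0.06,-0.03]' -1 20
python3 -c "
from t4 import *
state();delta(G,RG);snap('wrist','w15')"
```

```text
time_s: 17.57
eef_pos: [548.4, 231.3, 120.6]
ee_rot: [-0.297, -0.043, 0.698, -0.65]
force: [-0.4, 0.2, 0.4]
grip_width: 0.999
{'time_s': 17.567, 'joints': [0.113, 0.8, 1.089, 0.205, 1.701, 2.037], 'eef_pos': [548.45, 231.274, 120.613], 'ee_rot': [-0.297, -0.043, 0.698, -0.65], 'force': [-0.423, 0.184, 0.391], 'grip_width': 0.999}
d cm [-2.31  4.4  -0.15] rv [ 0.    -0.002  0.002]
```

View pics/w15.png

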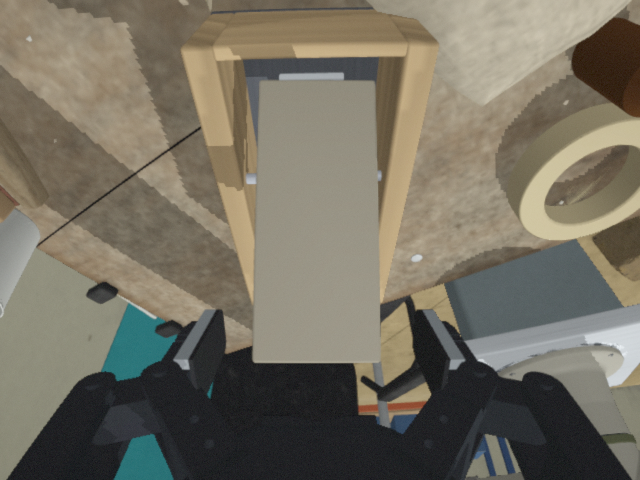

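```bash
python3 -m inch '[-0.5,1,-0.1,0,0,0, -1,2,-0.1,0,0,0, -1.6,3,-0.1,0,0,0, -2.1,4,-0.1,0,0,0, -2.3,4.4,-0.1,0,0,0, -2.3,4.4,-0.1,0,0,0, -2.3,4.4,-0.1,0,0,0]' -1 20
python3 -c "
from t4 import *
state();delta(G,RG);snap('wrist','w16');snap('scene','s16')
a=cv2.imread('pics/s16.png')[80:260,180:360];cv2.imwrite('pics/z16.png',cv2.resize(a,(600,600),interpolation=2))"
```

```text
time_s: 18.2
eef_pos: [548.1, 231.3, 71.0]
ee_rot: [-0.297, -0.043, 0.698, -0.65]
force: [0.5, -0.4, 0.7]
grip_width: 1.001
{'time_s': 18.2, 'joints': [0.114, 0.853, 1.127, 0.203, 1.611, 2.018], 'eef_pos': [548.097, 231.329, 70.969], 'ee_rot': [-0.297, -0.043, 0.698, -0.65], 'force': [0.51, -0.384, 0.724], 'grip_width': 1.001}
d cm [ 0.    0.01 -0.05] rv [ 0.    -0.002  0.001]
```

View pics/w16.png

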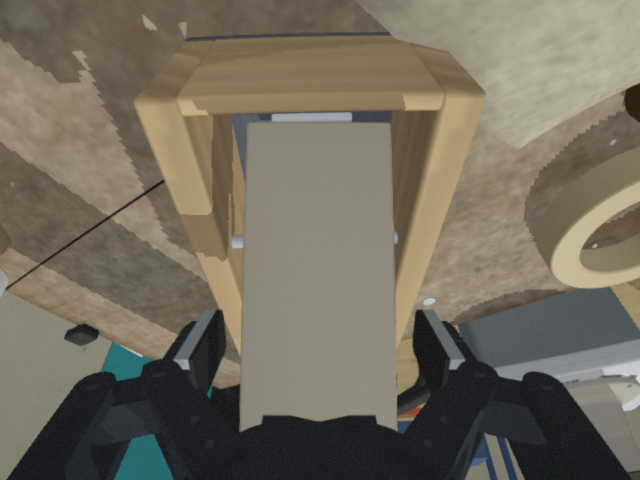

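View pics/z16.png

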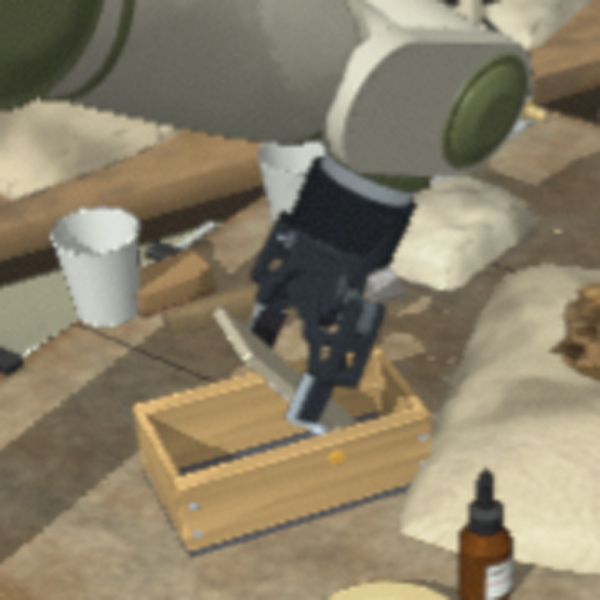

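```bash
python3 -m inch '[0,0,0,0,0,0, 0,0,0,0,0,0, 0,0,0,0,0,0, 0,0,0,0,0,0]' 1 30
python3 -m inch '[0,0,0,0,0,0, 0,0,0,0,0,0]' 1 80
python3 -c "
from t4 import *
state();delta(G,RG);snap('wrist','w17');snap('scene','s17')
a=cv2.imread('pics/s17.png')[80:260,180:360];cv2.imwrite('pics/z17.png',cv2.resize(a,(600,600),interpolation=2))"
```

```text
time_s: 18.63
eef_pos: [548.3, 231.4, 71.6]
ee_rot: [-0.297, -0.043, 0.699, -0.65]
force: [0.1, 0.3, 3.1]
grip_width: 0.742
time_s: 18.8
eef_pos: [548.3, 231.4, 71.8]
ee_rot: [-0.297, -0.043, 0.699, -0.65]
force: [-0.3, 0.4, 5.1]
grip_width: 0.736
{'time_s': 18.8, 'joints': [0.114, 0.852, 1.127, 0.203, 1.612, 2.018], 'eef_pos': [548.313, 231.401, 71.838], 'ee_rot': [-0.297, -0.043, 0.699, -0.65], 'force': [-0.303, 0.432, 5.077], 'grip_width': 0.736}
d cm [-0.02  0.09 -0.03] rv [ 0.001 -0.001  0.   ]
```

View pics/w17.png

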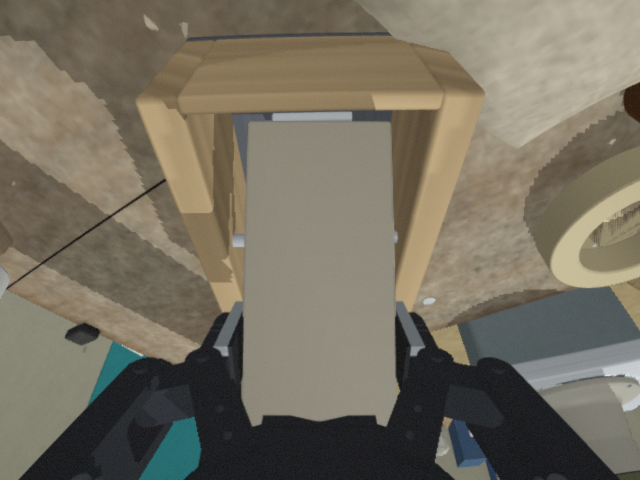

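View pics/z17.png

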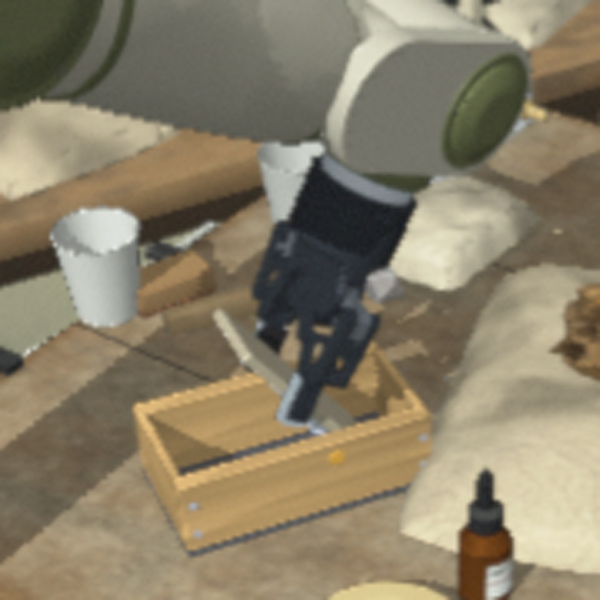

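```bash
python3 -m inch '[0.14,-0.26,0,0,0,0, 0.5,-0.9,0,0,0,0, 0.9,-1.8,0,0,0,0, 1.4,-2.6,0,0,0,0, 2.1,-4,0,0,0,0, 3,-5.6,0,0,0,0, 3.8,-7.1,0,0,0,0, 4.7,-8.8,0,0,0,0]' 1 80
python3 -m inch '[0.9,-1.7,0,0,0,0, 0.9,-1.8,0,0,0,0, 0.9,-1.8,0,0,0,0]' 1 80
python3 -c "
from t4 import *
state();snap('wrist','w18');snap('scene','s18')"
```

```text
time_s: 19.57
eef_pos: [548.7, 233.3, 172.3]
ee_rot: [-0.297, -0.043, 0.698, -0.65]
force: [0.1, -0.2, -2.2]
grip_width: 0.73
time_s: 19.82
eef_pos: [549.8, 233.5, 191.8]
ee_rot: [-0.296, -0.043, 0.699, -0.65]
force: [0.2, -0.4, -2.6]
grip_width: 0.728
{'time_s': 19.817, 'joints': [0.117, 0.743, 1.003, 0.212, 1.838, 2.069], 'eef_pos': [549.828, 233.493, 191.809], 'ee_rot': [-0.296, -0.043, 0.699, -0.65], 'force': [0.247, -0.363, -2.597], 'grip_width': 0.728}
```

View pics/w18.png

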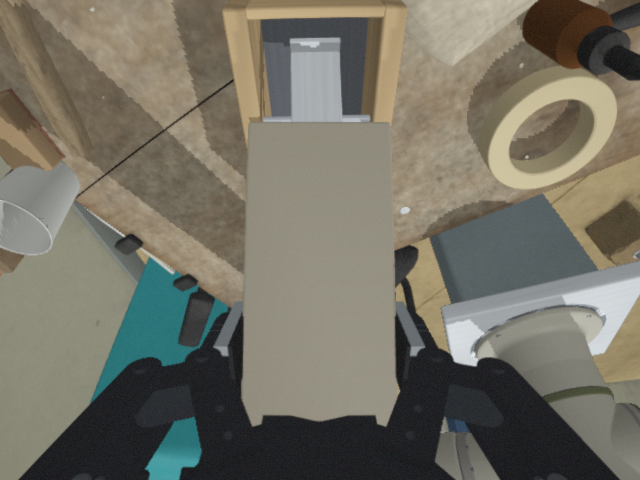

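View pics/s18.png

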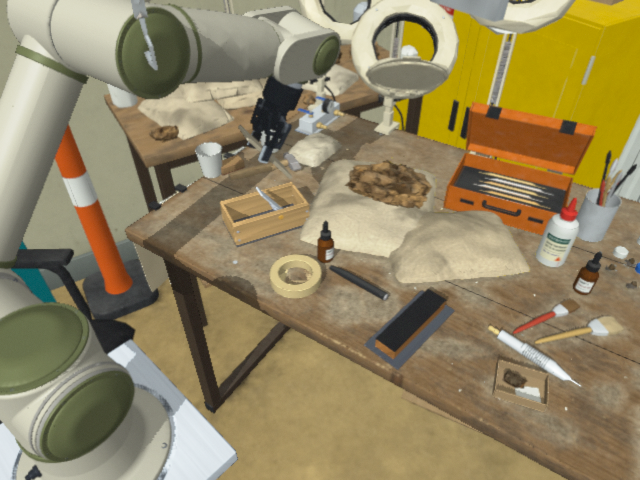

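```bash
cat > t5.py <<'E'
from t4 import *
Pg=np.array([548.31,231.40,71.84]);Rg=rot([-0.297,-0.043,0.699,-0.65]).as_matrix()
# slab in tool
cT=Rg.T@(C0-Pg); cT[2]=0
axT=Rg.T@AX;nT=Rg.T@N
axT[2]=0;axT/=np.linalg.norm(axT);nT[2]=0;nT-=axT*(nT@axT);nT/=np.linalg.norm(nT);ayT=np.cross(nT,axT)
E
python3 - <<'E'
from t5 import *
print(cT,axT,nT,ayT)
s=ctrl.sense();cw=ctrl.get_calibration('wrist');Rn=rot(s['ee_rot']).as_matrix();Pn=np.array(s['eef_pos'])
for a,b in loc: print(a,b,proj(cw,Pn+Rn@(cT+a*axT+b*ayT)).round(1))
# fit offsets: shift along ax, n, and tilt using far corners
E
```

```text
[-20.74163872 -18.12278003   0.        ] [-0.89120935  0.45359221  0.        ] [-0.45359221 -0.89120935  0.        ] [-0.  0. -1.]
75 32 [249.4 122.4]
75 -32 [391.  122.3]
-75 -32 [401.  478.8]
-75 32 [240.3 478.9]
```

```bash
cat > t6.py <<'E'
from t5 import *
from scipy.spatial.transform import Slerp
BX,BY=538.6,-216.2
Rt=np.eye(3)@np.array([axT,ayT,nT])
def place(z): return np.array([BX,BY,z])-Rt@cT   # z of upper face
Rs=rot([-0.296,-0.043,0.699,-0.65])
SL=Slerp([0,1],R.concatenate([Rs,R.from_matrix(Rt)]))
W=[((500,200,235),.2),((430,120,250),.45),((400,0,250),.7),((420,-120,240),.9),(place(110),1)]
E
python3 - <<'E'
from t6 import *
print((Rs.inv()*R.from_matrix(Rt)).magnitude(),Rt.round(3).tolist(),place(39))
for w,f in W+[(place(39),1)]:
    Rm=SL(f).as_matrix()
    for q in ik(np.array(w),Rm): print(np.array(w).round(),np.array(q),fk(p,q)[2].round(),(np.array(w)+Rm@(cT+75*axT)).round())
for w,f in W[:1]: delta(np.array(w),SL(f).as_matrix())
E
```

```text
1.0253833815903706 [[-0.891, 0.454, 0.0], [0.0, 0.0, -1.0], [-0.454, -0.891, 0.0]] [ 528.33520947 -216.2          13.44056322]
[500 200 235] [0.1  0.48 1.28 0.13 1.66 1.96] [571. 174. 478.] [576. 177. 194.]
[430 120 250] [-0.02  0.15  1.66  0.04  1.39  1.75] [445. 107. 503.] [515. 103. 229.]
[400   0 250] [-0.34 -0.1   1.92  0.08  1.15  1.31] [352.  -1. 502.] [488. -10. 250.]
[ 420 -120  240] [-0.69 -0.09  1.97  0.29  0.98  0.79] [ 326. -119.  480.] [ 507. -123.  257.]
[ 528. -216.   84.] [-0.74  0.42  1.87  0.59  0.57  0.38] [ 412. -219.  311.] [ 614. -216.  110.]
[ 528. -216.   13.] [-0.74  0.55  1.91  0.79  0.44  0.15] [ 410. -217.  242.] [ 614. -216.   39.]
d cm [ 5.07 -2.28  4.97] rv [-0.005 -0.078  0.194]
```

```bash
python3 - <<'E'
from t6 import *
for w,f in W[:3]: delta(np.array(w),SL(f).as_matrix())
E
```

```text
d cm [ 5.07 -2.28  4.97] rv [-0.005 -0.078  0.194]
d cm [ 8.91 -1.68 14.98] rv [-0.009 -0.173  0.432]
d cm [ 7.45 -2.15 27.26] rv [-0.013 -0.268  0.67 ]
```

```bash
python3 -m inch '[1.5,-1,1.2,0,-0.02,0.05, 3.2,-1.8,3,0,-0.05,0.12, 5,-2.3,5,0,-0.08,0.19, 6.5,-2,8.2,0,-0.11,0.27, 8,-1.8,11.6,0,-0.14,0.35, 8.9,-1.7,15,0,-0.17,0.43, 8.6,-1.8,18.5,0,-0.19,0.49, 8.2,-2,22,0,-0.22,0.56]' 1 80
python3 -m inch '[0,0,2,0,0,0, 0,0,3,0,0,0, 0,0,3,0,0,0]' 1 80
python3 - <<'E'
from t6 import *
state()
for w,f in W[2:]: delta(np.array(w),SL(f).as_matrix())
E
```

```text
time_s: 20.58
eef_pos: [410.6, 51.2, 251.1]
ee_rot: [-0.027, 0.08, 0.711, -0.698]
force: [0.7, -0.4, -0.7]
grip_width: 0.731
time_s: 20.83
eef_pos: [406.9, 20.7, 250.3]
ee_rot: [-0.03, 0.081, 0.711, -0.698]
force: [0.5, -0.1, -2.4]
grip_width: 0.729
{'time_s': 20.833, 'joints': [-0.259, -0.011, 1.83, 0.033, 1.256, 1.461], 'eef_pos': [406.86, 20.75, 250.284], 'ee_rot': [-0.03, 0.081, 0.711, -0.698], 'force': [0.545, -0.059, -2.383], 'grip_width': 0.729}
d cm [ 0.35 -0.05  2.16] rv [-0.014 -0.047  0.112]
d cm [-3.44  0.94 13.72] rv [-0.017 -0.121  0.303]
d cm [-14.55  17.12  21.9 ] rv [-0.019 -0.159  0.398]
```

```bash
python3 -m inch '[0.2,0,2,0,-0.03,0.06, -0.2,0,5,0,-0.05,0.13, -1.5,0.3,8,-0.01,-0.08,0.2, -2.5,0.6,11,-0.02,-0.1,0.26, -3.6,1,14,-0.02,-0.13,0.32, -5.5,3,16.5,-0.02,-0.145,0.36, -7.5,5,19,-0.02,-0.16,0.398, -9.5,7,21,-0.02,-0.16,0.398]' 1 80
python3 -m inch '[-0.5,0.3,0.5,0,0,0, -1,1,0.9,0,0,0, -1,1,0.9,0,0,0, -1,1,0.9,0,0,0]' 1 80
python3 - <<'E'
from t6 import *
state();snap('wrist','tmp');cw=ctrl.get_calibration('wrist');state();snap('wrist','w19');snap('scene','s19')
delta(place(110),Rt);delta(place(60),Rt)
json.dump({k:(v if np.isscalar(v) else np.array(v).tolist()) for k,v in cw.items()},open('cw19.json','w'))
us=[(BX+a,BY+b,30) for a,b in((-85,22),(85,22),(85,-22),(-85,-22))]+[(BX+a,BY+b,4) for a,b in((-95,40),(95,40),(95,-40),(-95,-40))]
for u in us: print(u,proj(cw,u).round(1))
E
```

```text
time_s: 21.5
eef_pos: [474.0, -200.2, 181.0]
ee_rot: [0.166, 0.165, 0.688, -0.687]
force: [-0.5, 0.3, -1.6]
grip_width: 0.733
time_s: 21.83
eef_pos: [487.9, -206.9, 178.8]
ee_rot: [0.167, 0.164, 0.688, -0.687]
force: [-0.1, 0.3, -1.7]
grip_width: 0.728
{'time_s': 21.833, 'joints': [-0.786, 0.185, 1.891, 0.479, 0.781, 0.484], 'eef_pos': [487.942, -206.894, 178.752], 'ee_rot': [0.167, 0.164, 0.688, -0.687], 'force': [-0.138, 0.315, -1.696], 'grip_width': 0.728}
{'time_s': 21.883, 'joints': [-0.786, 0.184, 1.891, 0.479, 0.781, 0.483], 'eef_pos': [487.791, -206.891, 179.079], 'ee_rot': [0.167, 0.164, 0.688, -0.687], 'force': [-0.479, -0.173, -1.946], 'grip_width': 0.73}
d cm [ 0.72 10.3   0.92] rv [ 0.002  0.005 -0.003]
d cm [ 3.   14.75  0.92] rv [ 0.002  0.005 -0.003]
(453.6, -194.2, 30) [305.4 340.3]
(623.6, -194.2, 30) [307.1 163.3]
(623.6, -238.2, 30) [351.6 163.5]
(453.6, -238.2, 30) [353.3 340.4]
(443.6, -176.2, 4) [288.3 346.7]
(633.6, -176.2, 4) [291.3 163.7]
(633.6, -256.2, 4) [365.9 164. ]
(443.6, -256.2, 4) [368.8 347. ]
```

View pics/w19.png

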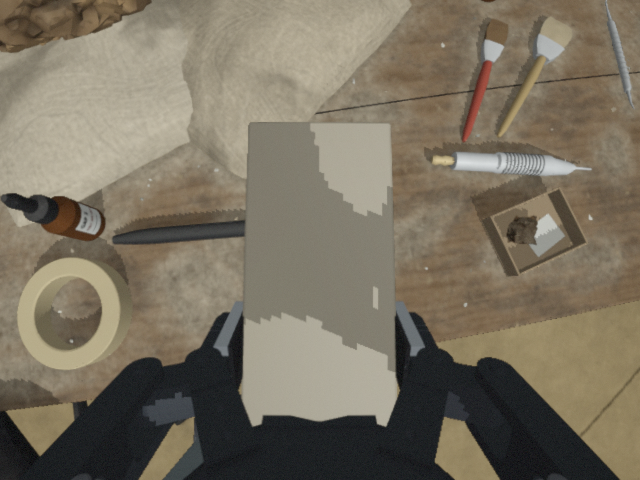

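View pics/s19.png

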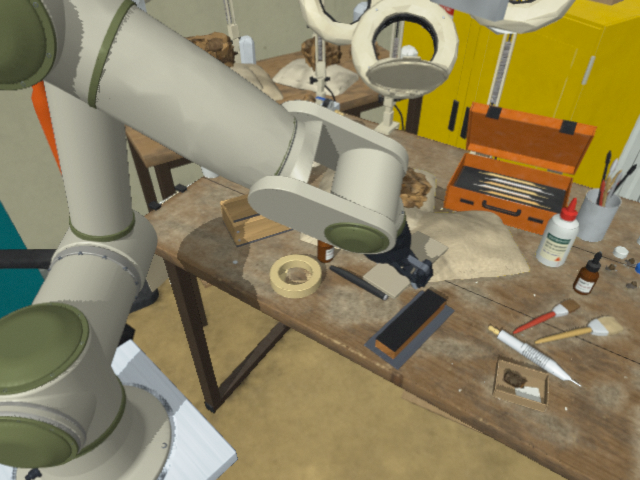

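```bash
python3 - <<'E'
import cv2
a=cv2.imread('pics/scene0.png')[275:375,355:465];cv2.imwrite('pics/z19.png',cv2.resize(a,None,fx=6,fy=6,interpolation=2))
E
```

```text
(no output)
```

View pics/z19.png

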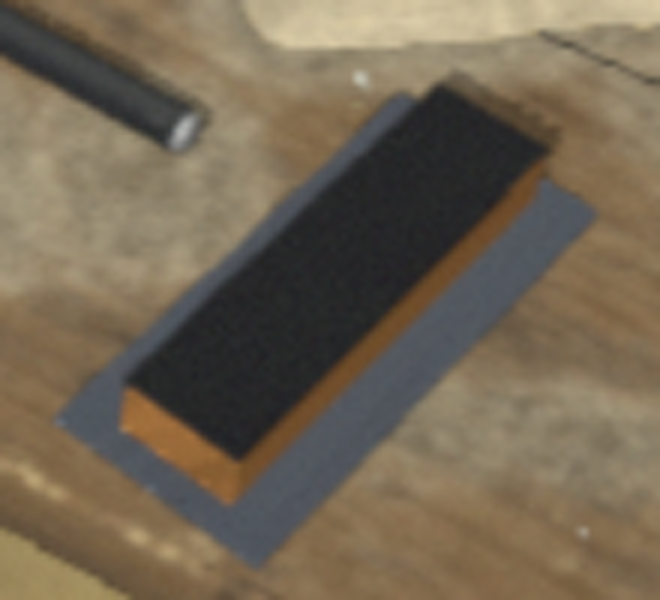

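```bash
python3 - <<'E'
import fit as F
from h import *
z=lambda q:np.array(q)/6+[355-.4,275-.4]
bt=[(-85,22,30),(85,22,30),(85,-22,30),(-85,-22,30)];bf=[(-95,40,4),(95,-40,4),(-95,-40,4)]
S=[(F.cs,z(u),q) for u,q in zip([(123,383),(440,85),(550,150),(237,460)],bt)]+[(F.cs,z(u),q) for u,q in zip([(58,420),(597,213),(260,568)],bf)]
x,r=F.fit(S,[538,-216,0]);print(x.round(3),r.round(1).tolist())
T=[(F.ct,F.z3(u),q) for u,q in zip([(245,485),(247,110),(343,110),(343,485)],bt)]+[(F.ct,F.z3(u),q) for u,q in zip([(199,507),(197,91),(371,92),(373,507)],[(-95,40,4),(95,40,4),(95,-40,4),(-95,-40,4)])]
print(F.fit(S+T,[538,-216,0])[0].round(3))
E
```

```text
[ 5.36787e+02 -2.15538e+02  8.00000e-03] [[0.2, -0.4], [-0.3, -0.4], [0.0, -0.0], [0.4, 0.5], [-0.8, -0.2], [0.5, 0.0], [-0.1, 0.2]]
[ 5.37683e+02 -2.15811e+02  4.00000e-03]
```

```bash
sed -i 's/^BX,BY=.*/BX,BY=537.9,-215.2/' t6.py; python3 - <<'E'
from t6 import *
delta(place(65),Rt)
E
```

```text
d cm [ 2.83 14.27  0.82] rv [ 0.002  0.005 -0.003]
```

```bash
python3 -m inch '[0.4,2,0.2,0,0.005,0, 0.8,4.5,0.5,0,0.005,0, 1.4,7,0.8,0,0.005,0, 1.9,9.5,0.8,0,0.005,0, 2.4,12,0.8,0,0.005,0, 2.7,13.6,0.8,0,0.005,0, 2.8,14.3,0.8,0,0.005,0, 2.8,14.3,0.8,0,0.005,0]' 1 80
python3 -m inch '[0,0,0,0,0,0, 0,0,0,0,0,0]' 1 80
python3 - <<'E'
from t6 import *
state();snap('wrist','tmp');cw=ctrl.get_calibration('wrist');state();snap('wrist','w20');snap('scene','s20')
delta(place(65),Rt)
json.dump({k:(v if np.isscalar(v) else np.array(v).tolist()) for k,v in cw.items()},open('cw20.json','w'))
us=[(BX+a,BY+b,30) for a,b in((85,22),(85,-22))]+[(BX+a,BY+b,4) for a,b in((-95,40),(95,40),(95,-40),(-95,-40))]
for u in us: print(u,proj(cw,u).round(1))
a=cv2.imread('pics/w20.png')[90:400,200:440];cv2.imwrite('pics/z20.png',cv2.resize(a,None,fx=2.5,fy=1.93,interpolation=2) if 0 else cv2.resize(a,(464,599),interpolation=2))
a=cv2.imread('pics/s20.png')[240:380,330:470];cv2.imwrite('pics/z21.png',cv2.resize(a,(599,599),interpolation=2))
E
```

```text
time_s: 22.65
eef_pos: [527.9, -215.1, 37.9]
ee_rot: [0.165, 0.166, 0.689, -0.686]
force: [-0.3, -0.1, -2.1]
grip_width: 0.729
time_s: 22.82
eef_pos: [528.3, -216.1, 40.1]
ee_rot: [0.166, 0.166, 0.688, -0.687]
force: [0.0, -0.1, -1.5]
grip_width: 0.728
{'time_s': 22.817, 'joints': [-0.737, 0.5, 1.899, 0.718, 0.487, 0.235], 'eef_pos': [528.33, -216.094, 40.062], 'ee_rot': [0.166, 0.166, 0.688, -0.687], 'force': [0.032, -0.072, -1.483], 'grip_width': 0.728}
{'time_s': 22.867, 'joints': [-0.737, 0.5, 1.899, 0.718, 0.487, 0.235], 'eef_pos': [528.319, -216.17, 40.053], 'ee_rot': [0.166, 0.166, 0.688, -0.687], 'force': [-0.981, 0.39, -3.081], 'grip_width': 0.731}
d cm [ 0.06 -0.   -0.09] rv [ 0.001 -0.001 -0.003]
(622.9, -193.2, 30) [278.3 139.1]
(622.9, -237.2, 30) [356.9 139. ]
(442.9, -175.2, 4) [248.4 459. ]
(632.9, -175.2, 4) [255.5 143.1]
(632.9, -255.2, 4) [380.1 142.8]
(442.9, -255.2, 4) [388.  458.9]
```

View pics/w20.png

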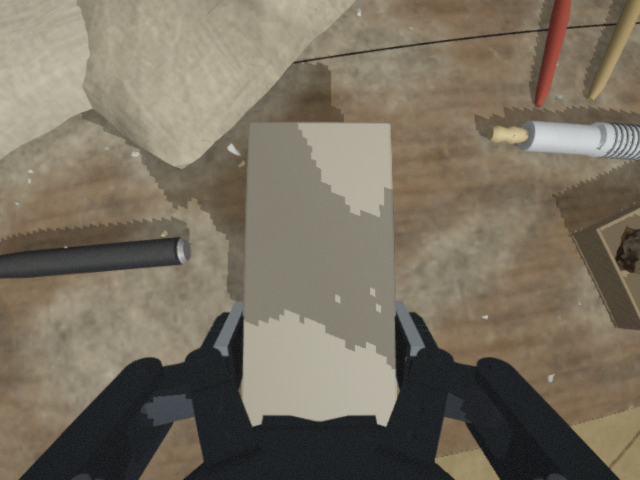

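View pics/z21.png

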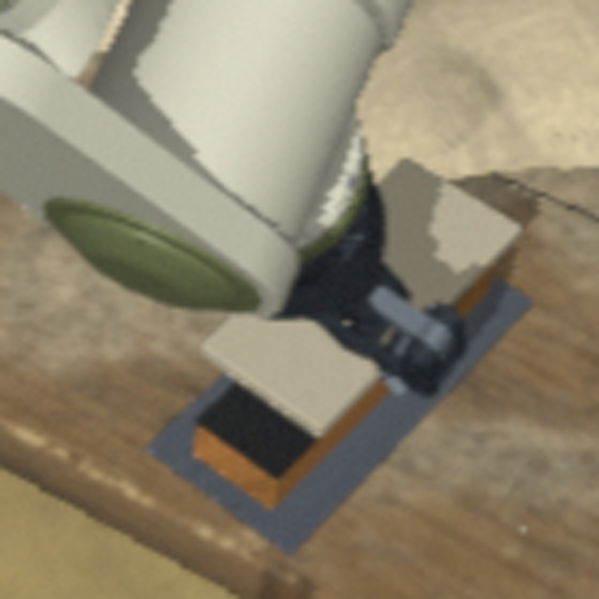

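```bash
python3 - <<'E'
import fit as F
from t6 import *
s=ctrl.sense();Rn=rot(s['ee_rot']).as_matrix();Pn=np.array(s['eef_pos']);c=Pn+Rn@cT;print('kin slab',c.round(1),(Rn@axT).round(3))
k=599/140;z=lambda q:np.array(q)/k+[330-.4,240-.4]
S=[(F.cs,z(u),(a,b,c[2])) for u,(a,b) in zip([(203,347),(320,437),(523,228),(405,158)],[(-75,32),(-75,-32),(75,-32),(75,32)])]
x,r=F.fit(S,[538,-216,0]);print('slab scene',x.round(3),r.round(1).tolist())
B=[(F.cs,z(u),q) for u,q in zip([(278,477),(196,427),(148,449),(290,552),(530,300)],[(-85,-22,30),(-85,22,30),(-95,40,4),(-95,-40,4),(95,-40,4)])]
x,r=F.fit(B,[538,-216,0]);print('block scene',x.round(3),r.round(1).tolist())
E
```

```text
kin slab [ 538.4 -216.1   65.3] [ 1.    -0.001  0.003]
slab scene [ 5.36250e+02 -2.17807e+02  7.00000e-03] [[-0.5, -0.1], [1.0, -1.4], [0.1, 0.8], [-0.4, 0.6]]
block scene [ 5.36952e+02 -2.14412e+02  1.90000e-02] [[0.0, 0.5], [-0.2, -1.3], [-0.9, -0.0], [0.7, 0.7], [0.3, -0.3]]
```

```bash
python3 - <<'E'
from h import *
snap('top','t20')
a=cv2.imread('pics/t20.png')[195:315,350:470];cv2.imwrite('pics/z22.png',cv2.resize(a,(599,599),interpolation=2))
E
```

```text
(no output)
```

View pics/z22.png

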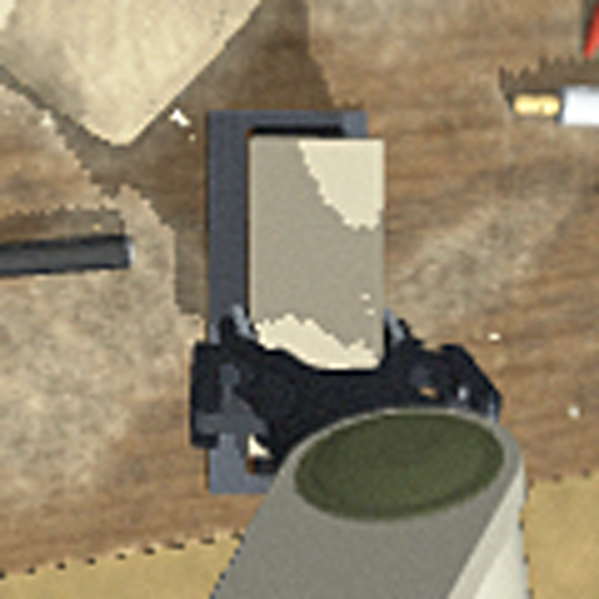

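```bash
python3 - <<'E'
from h import *
ct=ctrl.get_calibration('top')
k=599/120;z=lambda q:np.array(q)/k+[349.6,194.6]
for u in[(250,139),(385,139),(317.5,139),(317.5,250)]: print('slab',onz(ct,z(u),65.3).round(1))
for u in[(207,111),(368,111),(287.5,111),(287.5,250),(207,490)]: print('foot',onz(ct,z(u),4).round(1))
for u in [(249,128)]:print('blk top far',onz(ct,z(u),30).round(1))
E
```

```text
slab [ 612.  -187.1   65.3]
slab [ 612.7 -251.2   65.3]
slab [ 612.3 -219.1   65.3]
slab [ 559.9 -218.8   65.3]
foot [ 632.6 -176.     4. ]
foot [ 633.5 -256.5    4. ]
foot [ 633.1 -216.2    4. ]
foot [ 563.9 -215.9    4. ]
foot [ 445.4 -176.     4. ]
blk top far [ 621.3 -192.5   30. ]
```

```bash
sed -i 's/^BX,BY=.*/BX,BY=539.3,-213.3/' t6.py; python3 - <<'E'
from t6 import *
state();delta(place(65),Rt);delta(place(43),Rt);print((Rt.T@[0,0,1]).round(3))
E
```

```text
{'time_s': 23.017, 'joints': [-0.737, 0.501, 1.9, 0.718, 0.487, 0.235], 'eef_pos': [528.14, -216.029, 39.469], 'ee_rot': [0.166, 0.166, 0.688, -0.687], 'force': [0.829, -0.159, -2.17], 'grip_width': 0.729}
d cm [-0.08  0.04 -0.27] rv [ 0.002 -0.001 -0.003]
d cm [ 0.93  2.   -0.27] rv [ 0.002 -0.001 -0.003]
[-0.454 -0.891  0.   ]
```

```bash
python3 -m inch '[0,0.1,-0.15,0,0,0, 0.1,0.4,-0.27,0,0,-0.003, 0.4,0.9,-0.27,0,0,-0.003, 0.7,1.5,-0.27,0,0,-0.003, 0.9,1.9,-0.27,0,0,-0.003, 0.93,2,-0.27,0,0,-0.003, 0.93,2,-0.27,0,0,-0.003, 0.93,2,-0.27,0,0,-0.003]' 1 80
python3 - <<'E'
from t6 import *
state();delta(place(43),Rt);delta(place(39),Rt);snap('top','t21');snap('scene','s21')
a=cv2.imread('pics/t21.png')[195:315,350:470];cv2.imwrite('pics/z23.png',cv2.resize(a,(599,599),interpolation=2))
a=cv2.imread('pics/s21.png')[240:380,330:470];cv2.imwrite('pics/z24.png',cv2.resize(a,(599,599),interpolation=2))
E
```

```text
time_s: 23.68
eef_pos: [528.8, -213.0, 16.5]
ee_rot: [0.164, 0.165, 0.689, -0.687]
force: [0.0, 0.4, -3.1]
grip_width: 0.728
{'time_s': 23.683, 'joints': [-0.73, 0.547, 1.907, 0.781, 0.446, 0.17], 'eef_pos': [528.824, -213.05, 16.461], 'ee_rot': [0.164, 0.165, 0.689, -0.687], 'force': [0.016, 0.44, -3.118], 'grip_width': 0.728}
d cm [-0.06 -0.08  0.02] rv [ 0.003 -0.002  0.001]
d cm [0.12 0.28 0.03] rv [ 0.003 -0.002  0.001]
```

View pics/z23.png

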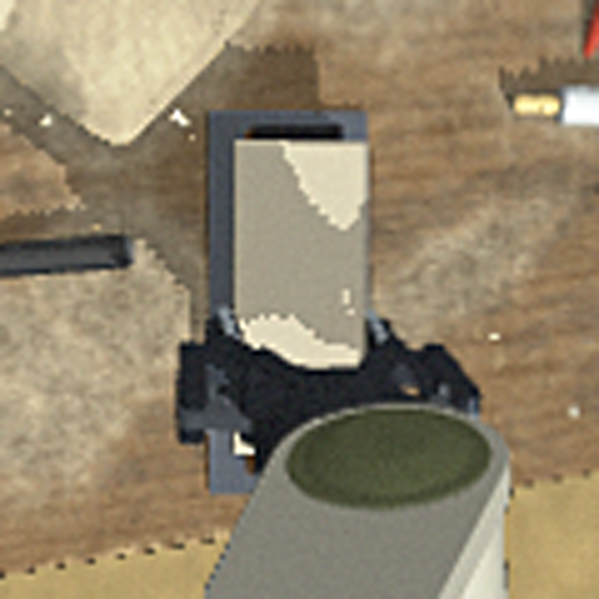

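View pics/z24.png

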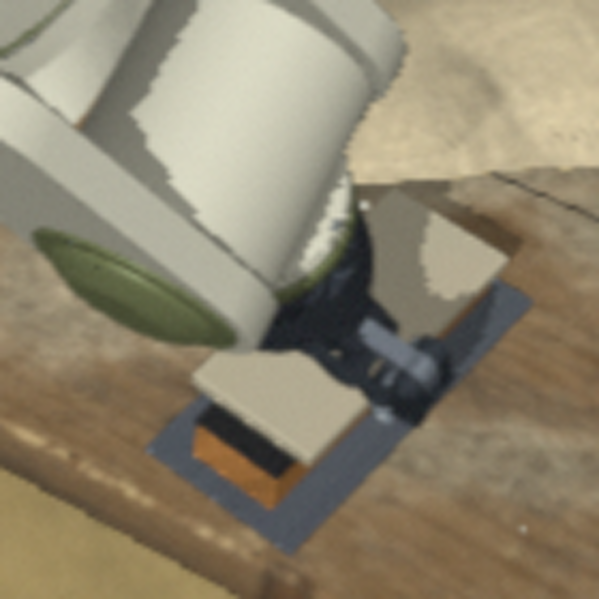

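```bash
python3 -m inch '[0.03,0.06,0,0.001,-0.001,0, 0.06,0.12,0,0.003,-0.002,0, 0.07,0.15,0,0.003,-0.002,0, 0.07,0.15,0,0.003,-0.002,0]' 1 80
python3 -m inch '[0.03,0.05,0,0,0,0, 0.05,0.09,0,0,0,0, 0.05,0.09,0,0,0,0]' 1 80
python3 -c "
from t6 import *
state();delta(place(39),Rt)"
```

```text
time_s: 24.12
eef_pos: [528.8, -213.0, 14.9]
ee_rot: [-0.165, -0.164, -0.687, 0.688]
force: [-0.6, 0.7, -2.0]
grip_width: 0.728
time_s: 24.37
eef_pos: [528.9, -213.0, 13.9]
ee_rot: [-0.165, -0.165, -0.687, 0.688]
force: [-0.5, -0.4, -1.3]
grip_width: 0.729
{'time_s': 24.367, 'joints': [-0.728, 0.552, 1.909, 0.79, 0.438, 0.158], 'eef_pos': [528.865, -213.019, 13.882], 'ee_rot': [-0.165, -0.165, -0.687, 0.688], 'force': [-0.463, -0.433, -1.253], 'grip_width': 0.729}
d cm [0.   0.05 0.03] rv [-0.001  0.     0.001]
```

```bash
for i in 1 2 3; do python3 -m inch '[0.02,0.045,0,0,0,0, 0.02,0.045,0,0,0,0, 0.02,0.045,0,0,0,0]' 1 80; done
```

```text
time_s: 24.62
eef_pos: [528.9, -213.1, 13.5]
ee_rot: [-0.165, -0.165, -0.687, 0.688]
force: [-1.0, -0.1, 2.1]
grip_width: 0.733
time_s: 24.87
eef_pos: [528.9, -213.0, 13.1]
ee_rot: [-0.165, -0.165, -0.687, 0.688]
force: [-1.4, 1.0, 3.2]
grip_width: 0.728
time_s: 25.12
eef_pos: [529.0, -213.1, 12.9]
ee_rot: [-0.165, -0.165, -0.687, 0.688]
force: [-4.9, 2.1, 9.6]
grip_width: 0.728
```

```bash
python3 -m inch '[-0.03,-0.05,0,0,0,0, -0.03,-0.05,0,0,0,0, -0.03,-0.05,0,0,0,0]' 1 20
python3 -m inch '[0,0,0,0,0,0, 0,0,0,0,0,0, 0,0,0,0,0,0, 0,0,0,0,0,0]' -0.75 20
python3 - <<'E'
from h import *
state();snap('wrist','w25');snap('top','t25');snap('scene','s25')
a=cv2.imread('pics/t25.png')[195:315,350:470];b=cv2.imread('pics/s25.png')[240:380,330:470]
cv2.imwrite('pics/z25.png',np.hstack([cv2.resize(a,(399,399),interpolation=2),cv2.resize(b,(399,399),interpolation=2)]))
E
```

```text
time_s: 25.37
eef_pos: [529.0, -213.1, 13.0]
ee_rot: [-0.165, -0.165, -0.687, 0.688]
force: [-1.6, 1.1, 4.2]
grip_width: 0.728
time_s: 25.7
eef_pos: [528.9, -213.0, 12.9]
ee_rot: [-0.165, -0.164, -0.688, 0.688]
force: [0.4, 0.8, -0.2]
grip_width: 0.873
{'time_s': 25.7, 'joints': [-0.728, 0.554, 1.909, 0.792, 0.436, 0.155], 'eef_pos': [528.943, -213.009, 12.854], 'ee_rot': [-0.165, -0.164, -0.688, 0.688], 'force': [0.37, 0.84, -0.224], 'grip_width': 0.873}
```

View pics/w25.png

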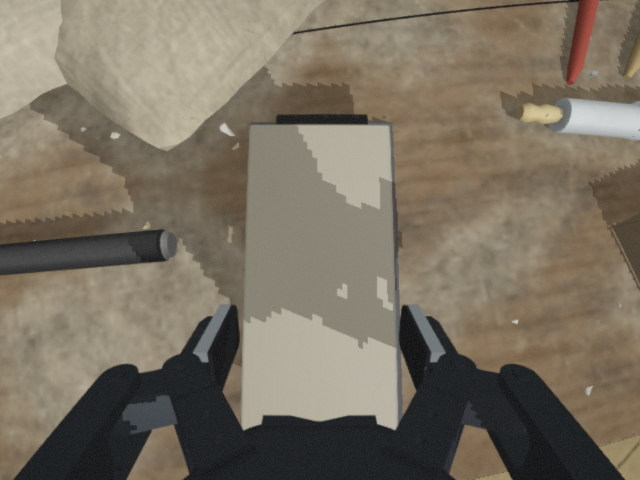

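View pics/z25.png

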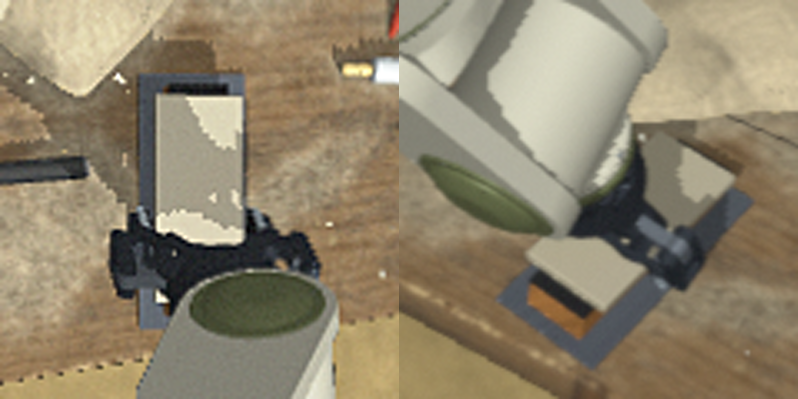

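```bash
python3 -m inch '[0,0,0,0,0,0, 0,-0.3,0,0,0,0, 0,-1.2,0,0,0,0, 0,-3,0,0,0,0, 0,-5.5,0,0,0,0, 0,-8.5,0,0,0,0, 0,-11.5,0,0,0,0, 0,-13,0,0,0,0]' -1 20
python3 -m inch '[0,-3,0,0,0,0, 0,-6,0,0,0,0, 0,-9,0,0,0,0, 0,-9,0,0,0,0, 0,-9,0,0,0,0]' -1 20
python3 - <<'E'
from h import *
state();snap('wrist','tmp');cw=ctrl.get_calibration('wrist');snap('wrist','w26');snap('top','t26');snap('scene','s26')
json.dump({k:(v if np.isscalar(v) else np.array(v).tolist()) for k,v in cw.items()},open('cw26.json','w'))
a=cv2.imread('pics/t26.png')[195:315,350:470];b=cv2.imread('pics/s26.png')[240:380,330:470]
cv2.imwrite('pics/z26.png',cv2.resize(a,(599,599),interpolation=2))
E
```

```text
time_s: 26.52
eef_pos: [469.2, -213.4, 132.1]
ee_rot: [-0.165, -0.165, -0.686, 0.689]
force: [0.4, -0.4, -0.2]
grip_width: 1.002
time_s: 26.93
eef_pos: [429.0, -213.3, 210.7]
ee_rot: [-0.165, -0.165, -0.686, 0.689]
force: [-0.4, -0.2, -0.7]
grip_width: 0.997
{'time_s': 26.933, 'joints': [-0.909, 0.035, 1.968, 0.476, 0.89, 0.406], 'eef_pos': [428.976, -213.308, 210.749], 'ee_rot': [-0.165, -0.165, -0.686, 0.689], 'force': [-0.358, -0.206, -0.708], 'grip_width': 0.997}
```

View pics/w26.png

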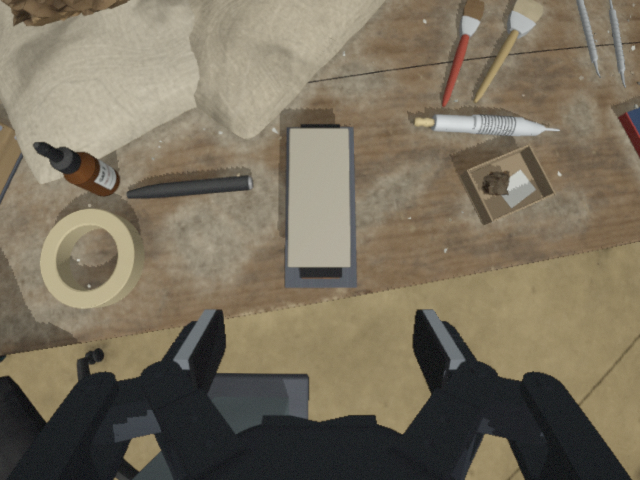

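View pics/z26.png

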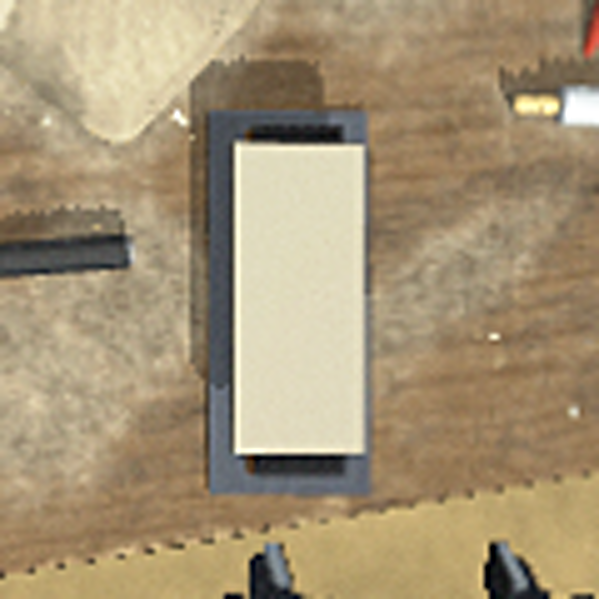

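View pics/s26.png

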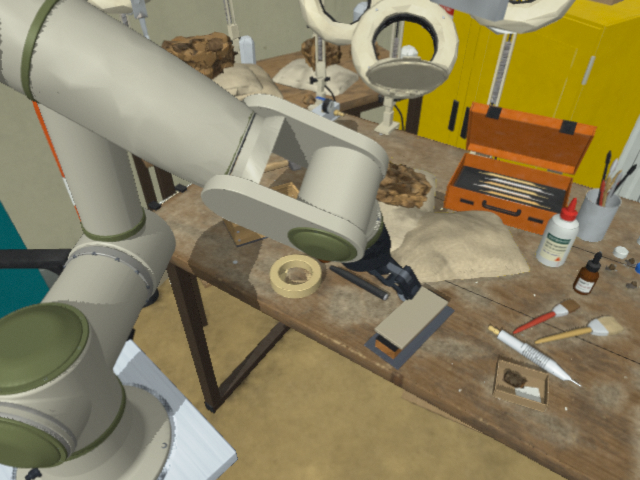

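```bash
python3 -c "
from h import *
state();print(ctrl.finish_job())"
```

```text
{'time_s': 27.133, 'joints': [-0.907, 0.04, 1.969, 0.476, 0.89, 0.406], 'eef_pos': [429.2, -212.452, 208.175], 'ee_rot': [0.164, 0.164, 0.688, -0.687], 'force': [-0.625, 0.034, 0.621], 'grip_width': 1.002}
the job is handed in; nothing more can be done
None
```

The slab is now lying flat and fossil down on the work block, and the job was handed in at about 27 s of the 72 s allowed.

- **Tipping:** I pressed the end over the well until the cradle met its stop. The force rose to about 20 N, and the wrist picture afterwards gave 55.5 deg.
- **Turning over:** I took the slab by its raised end, lifted it clear, rolled it half a turn, leaned it back with the fossil underneath and let go.
- **Laying down:** I gripped it by its two long sides, carried it across with the arm drawn in, and set it down at just under 10 N before releasing.

**Last checks:**
- The top camera shows the slab centred on the block to about 1 mm in both directions and parallel to it. The wrist camera also put it within about 1 mm across the block just after release.
- By eye, the bottle, tape and chisel are where they started. The gripper was open and clear of everything at hand-in.

**Disagreements:**
- The cameras differed by up to 4 mm on absolute positions. I placed the slab from the slab-to-block offset seen within one picture, and the top and scene views agreed on that offset to about 1 mm.
- Nothing measured the slab's tilt after I let go. I judged it flat from the pictures and from the hand pose at release.

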